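# Change-over of the drill jig: draw out the work slide and put it in its case

### The arm

A 7-joint arm with a two-finger parallel gripper is mounted at the origin on the work surface. World frame = base frame: x ahead of the robot, y to its left, z up, the work surface at z = 0. Lengths are in m, angles in rad, forces in N, time in s.
With the tool pointing down it reaches from about 0.425 to 0.925 m from the base axis. Payload 6.8 kg.
Tool frame: the origin (TCP) lies midway between the tips of the shut fingers; the grasp point (between the pads) lies 19 mm behind it; z points along the fingers, x is the direction in which the jaws open and shut, and the axes are right-handed (so a half turn about z gives the same grasp; the last joint's range is limited). The gripper opens to 85 mm and grips with 20 to 120 N. Pads are 22 mm wide; open, the fingers measure 114 mm over their backs; the gripper's body (76 mm by 85 mm) begins 54 mm behind the grasp point. The pads swing forward as they close: fully open they stand 13 mm farther back than shut.
Start: joints at [1.231, 0.477, 0.022, 1.555, -0.011, 1.109, -0.083], TCP at [0.155, -0.657, 0.231] pointing down, gripper open.
Joint ranges: [-2.96, 2.96], [-0.34, 2.1], [-1.41, 1.46], [0.24, 2.44], [-1.37, 4.51], [0.17, 1.92], [-2.96, 2.96]. Speed limits (rad/s): [2.39, 2.39, 3.14, 3.14, 3.14, 3.14, 3.14].

### API

Orientations are given as a unit quaternion [w, x, y, z].
In Python, from station import bot, imaging, nets gives the robot as it stands. The module is installed in compiled form; this text tells all that it offers.
- The arm moves only by the tool apply_moves, never from a script. Its argument "moves" is text: rows parted by semicolons, each of 7 numbers parted by spaces: the gripper command: -1 is fully open, 1 is shut, values between are in proportion, then the shift along the tool's x, y, z normalised to -1 to 1, where 1 is 120 mm, then the turn, a rotation vector about the tool's x, y, z normalised to -1 to 1, where 1 is 4 degrees. In form: hand dx dy dz rx ry rz; .... A call has 1 to 12 rows; each row shifts and turns the commanded pose from where the row before left it, along the tool's axes as they then stand; what a row does not reach is not made up. A row lasts 1/12 s, in which the tool goes at most 41.7 mm and 7.16 degrees, less where a joint would pass 70% of its speed; a pose out of reach is approached as far as the arm can. A call with a number of a shift or a turn outside -1 to 1 is refused whole. A call with a gripper value outside its range is refused whole. The fingers move at their own pace and stop on an object; "force" is the grip in N (left out, the last holds). Time passes only in rows, so rows that do not move let the fingers close. It gives the time, the measured TCP pose, the force and the opening at its end, in the units of the state.
- bot.get_obs(): the state, without advancing time (a new reading comes with each control period).
- imaging.read_camera(name): name is "side" or "top"; returns a dict with "image" (400x640x3 uint8, red, green, blue), "fx", "fy", "cx", "cy" (pixels), "view" (4x4, takes a point from world to camera coordinates). Camera axes: x right, y down, z forward; pixel columns grow to the right and rows downward; lengths in m; the calibration is good to about 2 mm. A picture is of the moment at which its call begins. There is no depth.
- bot.hand_in(): hands the job in, once; it reports no verdict.
Trained networks look in a picture, given as the dict that the camera call returned (one of the last four; its "shot" number tells which), for a name from the list of things; names that differ only in an ending like _2 or _b are one class to them, and where a whole thing is asked for, a point or a joint stands for the part that bears it (a point fixed in the world has none). Each returns a list of dicts, best first, with "score" (0 to 1); they miss things now and then, are a little off and sometimes report something else, mostly with a low value. They report only what shows in the picture. A call takes as long as a camera call. They do not tell look-alikes from the thing itself.
- nets.spot_in(picture, name): "rect" ([left, top, right, bottom] in pixels, round what is visible of it).
- nets.outline_of(picture, name): "region" (400x640 bool, what is visible of it) and "rect" ([left, top, right, bottom] in pixels, round what is visible of it).
- nets.spot_point(picture, name): "location" ([column, row] in pixels: a listed point, or the origin of a listed thing).
The state is a dict: "t": time; "q": joint angles; "joint_vel": joint speeds; "joint_torque": joint torques, N m; "eef_pos": TCP position; "tool_rot": TCP orientation; "contact_force": force on the tool from outside, world axes, zero at the start; "torque": the same for the moment, N m; "gripper_width": opening from 0.0 (shut) to 1.0 (fully open).
Only numpy, scipy, OpenCV 4.12 (cv2) and the standard library are available. Lean on these libraries where they do the work, as an engineer would, in place of code of your own. Each camera call takes 0.05 s, during which the arm holds its last target.

### The job

Swing the jig's keeper bar fully open by its yellow pin and leave it open, then take the work slide by its orange handle and draw it straight out of the channel, keeping it level so that it does not jam, and never forcing it. Lay it flat on the black rubber pad and let go; then take it again across the middle of its plate and lay it in its blue fitted case, flat on the yellow floor with the orange handle at the high-walled end. Do not tip or drop the slide, and leave the jar, mug, carton and screwdriver where they are.

Things in the scene. Friction and masses are not known exactly. Their poses are not given: they have to be found in the camera images.
- jig: Fixed green drill jig. Origin: on the table under its channel's mouth; x runs inward along the channel; draw the slide to -x. Dark base x -100 to 115, y +-62, 12 mm high. Channel 110 mm long, 52.4 wide, floor 35 mm up; lips over both edges from 51 to 61 mm up (slot 34 wide between); bridge with brass bushing (x 56 to 92) 83 mm high. The slide's play: 1.2 mm each side, 2 mm in height.
- keeper (a joint): Keeper: level steel bar (58 to 68 mm up) on a post at the jig's x -70, y +46 mm. 0 = closed, along the jig's -y across the front of the slide's handle, blocking it; grows clockwise from above, swinging out to the robot; at 1.57 it points along -x, stop 1.6. Open means beyond 1.35. Starts at 0 to 0.25; about 1 N at the pin moves it; stays where left.
- keeper_pin (a point): Top of the yellow upright pin near the free end of the keeper bar, 86 mm from the post's axis: 12 mm diameter, from the bar's top at 68 mm to 105 mm above the table. Free space all round for pinching or pushing it.
- slide: Work slide: loose aluminium plate 150 (x) x 50 (y) x 14 mm, orange handle block standing on its -x end; 0.25 to 0.4 kg. Origin: centre of the plate's underside. Starts in the channel, axes as the jig's, origin 15 to 23 mm inside the mouth, so some 56 mm of plate and the handle stand out; a pull of about 100 mm frees it.
- slide_handle (a point): Grip point in the middle of the orange handle, which is 12 mm thick (along the slide's x), 30 mm wide (y) and 40 mm high, at the plate's very end; this point is 38 mm above the plate's underside, the handle's top 54 mm.
- slide_tail (a point): Middle of the slide's rear end face (+x end, 75 mm from its origin, 7 mm above its underside).
- pad: Fixed black rubber pad 210 (x) x 150 (y) x 6 mm high. Origin: centre of its underside. On the left or right of the jig.
- case: Fixed blue case, across the jig from the pad. Origin: centre of underside. 190 (x) x 100 (y) mm; pocket 160 x 58, yellow floor 8 mm up. High walls (to 54 mm) round the -x end, x -95 to -36, for the handle; low ones (to 30 mm) round the +x end, x 40 to 95; sides open between, for fingers. Home: slide's origin over the case's, 8 mm up, axes alike; no finger room round the handle there.
- jar: Bystander: glass jar with a red lid, 54 mm diameter, 75 mm high; origin under its centre.
- mug: Bystander: white mug 76 mm diameter, 85 mm high; origin under its centre.
- carton: Bystander: cardboard carton 100 x 70 x 45 mm; origin under its centre.
- driver: Bystander: screwdriver lying on the table.
There are look-alikes about, which are no part of the job. Of the things like the slide, leave any that is turquoise; of the rest the larger one is meant. What is meant by the jig is not purple, and is the larger of those in its own colour.

How it is judged:
On the way, in this order (a step that is already met when the one before it is completed fails the run):
1. the keeper is swung open (value of joint keeper above 1.35 rad), for 0.1 s.
2. the slide is drawn clear of the channel (x of slide_tail in the frame of jig below -0.002 m), for 0.05 s.
3. the slide lies flat on the pad, let go (contact force between slide and pad above 1 N and contact force between the fingers and slide below 0.1 N and horizontal distance between slide and pad below 0.075 m and angle between slide's own z axis and vertical below 0.05 rad and height (world z) of slide below 0.012 m and linear speed of slide below 0.03 m/s), for 0.2 s.
At the end, for the whole second after the job is handed in: The slide lies at rest and let go in the case's pocket: flat (within 0.04 rad) on the floor (within 3 mm), its centre within 10 mm of the case's, its handle at the high-walled end, aligned within 0.08 rad; the keeper is still open (beyond 1.35 rad) (horizontal distance between slide and case below 0.01 m and z of slide in the frame of case below 0.011 m and x of slide_handle in the frame of case below -0.05 m and angle between the x axis of slide and the x axis of case, either way round below 0.08 rad and angle between slide's own z axis and vertical below 0.04 rad and linear speed of slide below 0.02 m/s and value of joint keeper above 1.35 rad); the robot touches nothing.
It fails at once if the slide is forced against the jig (more than 40 N) (contact force between slide and jig above 40 N).
It fails at once if the slide is tipped (more than 0.25 rad from level) (angle between slide's own z axis and vertical above 0.25 rad).
It fails at once if the slide is dropped (falls free faster than 0.5 m/s) (contact force between the fingers and slide below 0.1 N and linear speed of slide above 0.5 m/s).
It fails at once if a bystander is moved more than 30 mm (distance of any of jar, mug, carton, driver from where it was at the start of the episode above 0.03 m).
It also fails if it takes over 69 s, if anything falls off the work surface, if the arm or the gripper's body presses on something with over 40 N, if the wrist force passes 120 N, or if a joint passes its speed limit or range.

## Working session

There is one attempt and no reset: what is moved stays moved. The work goes in short steps, Python scripts to look and compute and a tool call to move; the robot and the scene stay as the last step left them, time stands still between calls to the robot, and variables do not carry over. Pictures are saved under pics/ and viewed, and the job is handed in when it is done.

Besides the shell and the picture viewer there is one more tool, called after "Emit:" as name(argument=value, ...) on one line, values as JSON. apply_moves: Moves the arm, as the interface text tells. Scaled input: -1 to 1 covers 120 mm each way for a shift and 4 degrees each way for a turn. Its arguments: {"type":"object","properties":{"moves":{"type":"string"},"force":{"type":"number"}},"required":["moves"]}

```bash
mkdir -p pics; cat > h.py <<'E'
import numpy as np, cv2
from station import bot, imaging, nets
def save(p,name): cv2.imwrite('pics/'+name+'.png', cv2.cvtColor(p['image'],cv2.COLOR_RGB2BGR))
def ray(p,uv):
    V=np.array(p['view']);R=V[:3,:3];t=V[:3,3]
    d=R.T@np.array([(uv[0]-p['cx'])/p['fx'],(uv[1]-p['cy'])/p['fy'],1.0]);c=-R.T@t
    return c,d
def atz(p,uv,z):
    c,d=ray(p,uv);return c+d*(z-c[2])/d[2]
def proj(p,X):
    V=np.array(p['view']);x=V[:3,:3]@np.array(X)+V[:3,3]
    return np.array([p['fx']*x[0]/x[2]+p['cx'],p['fy']*x[1]/x[2]+p['cy']])
def tri(p1,u1,p2,u2):
    c1,d1=ray(p1,u1);c2,d2=ray(p2,u2)
    A=np.stack([d1,-d2],1);s=np.linalg.lstsq(A,c2-c1,rcond=None)[0]
    a=c1+d1*s[0];b=c2+d2*s[1];return (a+b)/2,np.linalg.norm(a-b)
E
python3 - <<'E'
from h import *
np.set_printoptions(precision=3,suppress=True)
o=bot.get_obs();print(o['t'],o['eef_pos'],o['tool_rot'],o['gripper_width'])
for n in ['top','side']:
    p=imaging.read_camera(n);save(p,n+'0')
    c,_=ray(p,(320,200));print(n,'cam',c,p['fx'])
    for k in ['jig','keeper','slide','pad','case','jar','mug','carton','driver']:
        print(k,[(round(r['score'],2),np.round(r['rect']).astype(int).tolist()) for r in nets.spot_in(p,k)][:4])
    for k in ['jig','keeper_pin','slide','slide_handle','slide_tail','pad','case']:
        print(k,[(round(r['score'],2),np.round(r['location'],1).tolist()) for r in nets.spot_point(p,k)][:4])
E
```

```text
0.0 [ 0.155 -0.656  0.23 ] [-0.001  0.784 -0.621 -0.001] 1.0018764385802956
top cam [0.376 0.016 1.187] 413.3908652871736
jig [(0.95, [391, 284, 464, 378]), (0.88, [288, 137, 341, 222]), (0.75, [176, 301, 222, 366]), (0.23, [398, 199, 441, 275])]
keeper [(0.58, [421, 354, 462, 371]), (0.51, [301, 198, 339, 212])]
slide [(0.9, [248, 129, 264, 161]), (0.75, [303, 160, 326, 201]), (0.72, [301, 86, 349, 122])]
pad [(0.62, [195, 197, 263, 280])]
case [(0.86, [399, 200, 440, 276])]
jar [(0.67, [199, 147, 222, 167])]
mug [(0.84, [404, 128, 438, 165])]
carton [(0.93, [133, 163, 170, 203])]
driver [(0.87, [476, 169, 488, 234])]
jig [(0.98, [426.6, 332.2]), (0.97, [198.8, 332.4]), (0.75, [312.1, 179.9])]
keeper_pin [(0.75, [456.3, 361.5]), (0.66, [331.8, 200.7]), (0.62, [208.9, 353.3])]
slide [(0.81, [316.0, 178.7]), (0.81, [323.9, 101.8]), (0.7, [253.3, 147.2])]
slide_handle [(0.89, [307.2, 108.4]), (0.87, [250.0, 157.9])]
slide_tail [(0.81, [310.7, 153.1]), (0.79, [256.7, 130.1]), (0.74, [346.8, 90.8])]
pad [(0.81, [229.3, 236.5]), (0.17, [477.3, 200.1])]
case [(0.65, [418.3, 239.3])]
side c
[... 260 characters left out ...]
 261, 344, 308])]
case [(0.63, [313, 169, 373, 198])]
jar [(0.89, [200, 254, 225, 289])]
mug [(0.83, [269, 153, 290, 181]), (0.72, [292, 187, 300, 217]), (0.33, [324, 155, 348, 160])]
carton [(0.98, [180, 309, 239, 356])]
driver [(0.5, [302, 154, 350, 162])]
jig [(0.81, [277.6, 223.2]), (0.81, [402.0, 326.7]), (0.65, [408.9, 193.5])]
keeper_pin [(0.63, [424.7, 297.1]), (0.57, [297.9, 190.3])]
slide [(0.9, [219.2, 246.9]), (0.86, [210.9, 207.0]), (0.6, [269.7, 211.2])]
slide_handle [(0.84, [230.9, 246.9]), (0.75, [210.0, 206.1]), (0.54, [293.8, 203.4])]
slide_tail [(0.8, [211.2, 190.6]), (0.64, [205.3, 245.2]), (0.51, [298.1, 188.3])]
pad [(0.64, [300.9, 284.2])]
case [(0.93, [344.0, 183.5])]
```

```bash
python3 - <<'E'
import cv2
a=cv2.imread('pics/top0.png');cv2.imwrite('pics/top0z.png',cv2.resize(a[70:390,120:500],None,fx=2,fy=2,interpolation=cv2.INTER_CUBIC)[:600])
a=cv2.imread('pics/side0.png');cv2.imwrite('pics/side0z.png',cv2.resize(a[130:370,160:470],None,fx=2.5,fy=2.5,interpolation=cv2.INTER_CUBIC))
E
```

```text
(no output)
```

View pics/top0z.png

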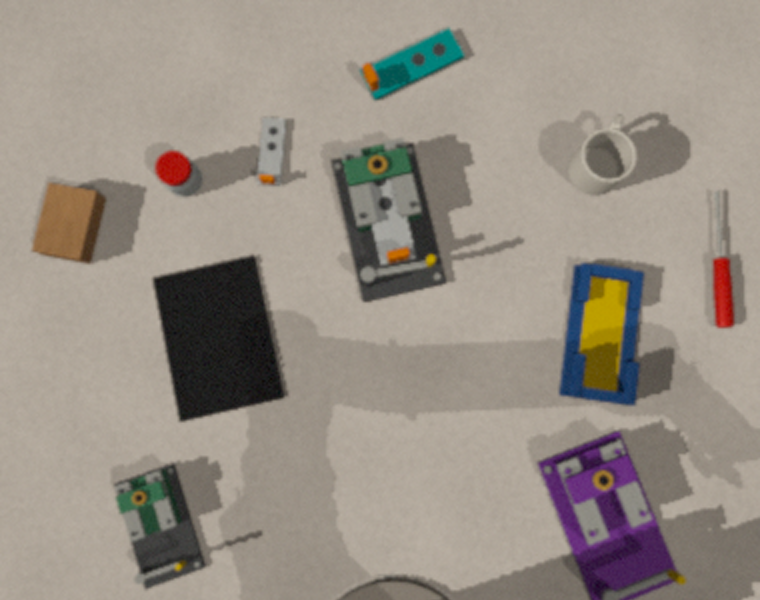

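View pics/side0z.png

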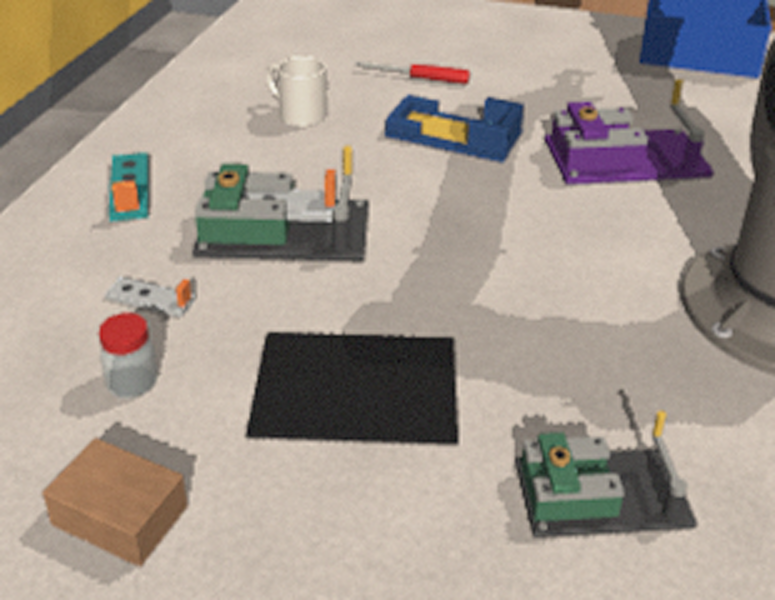

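The meant jig is the large green one near (312,180) in the top view, with the pad at (229,237) and the case at (420,238). Next I'll zoom in to measure them precisely.

```bash
python3 - <<'E'
import cv2
a=cv2.imread('pics/top0.png')
for n,(x0,y0,x1,y1) in dict(jig=(275,130,355,230),case=(390,190,450,285)).items():
    cv2.imwrite(f'pics/{n}z.png',cv2.resize(a[y0:y1,x0:x1],None,fx=6,fy=6,interpolation=cv2.INTER_CUBIC))
a=cv2.imread('pics/side0.png')
cv2.imwrite('pics/sjigz.png',cv2.resize(a[180:245,230:315],None,fx=8,fy=8,interpolation=cv2.INTER_CUBIC))
cv2.imwrite('pics/scasez.png',cv2.resize(a[160:205,305:385],None,fx=9,fy=9,interpolation=cv2.INTER_CUBIC))
E
```

```text
(no output)
```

View pics/jigz.png

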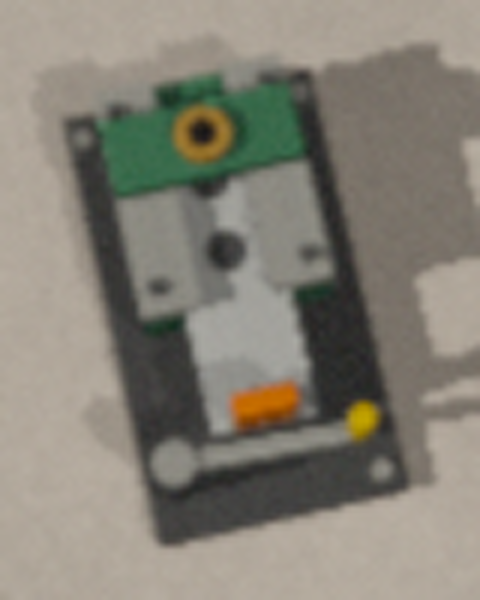

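View pics/casez.png

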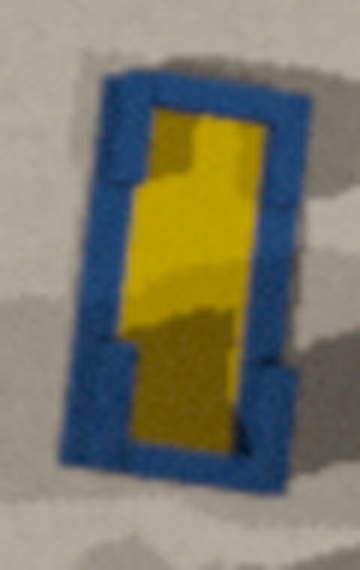

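View pics/sjigz.png

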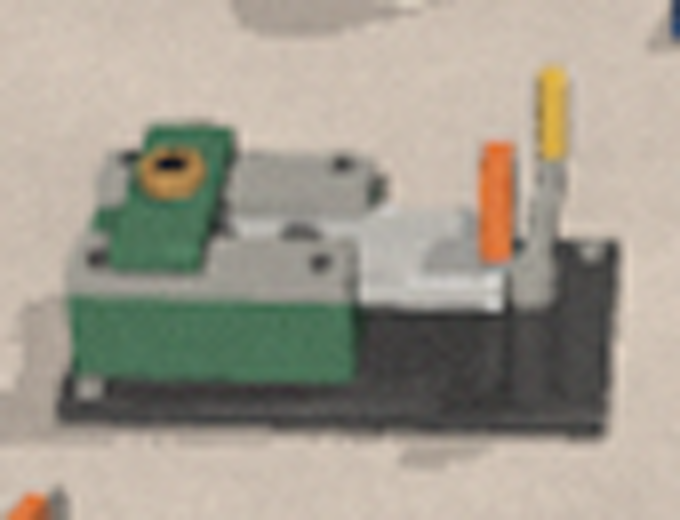

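View pics/scasez.png

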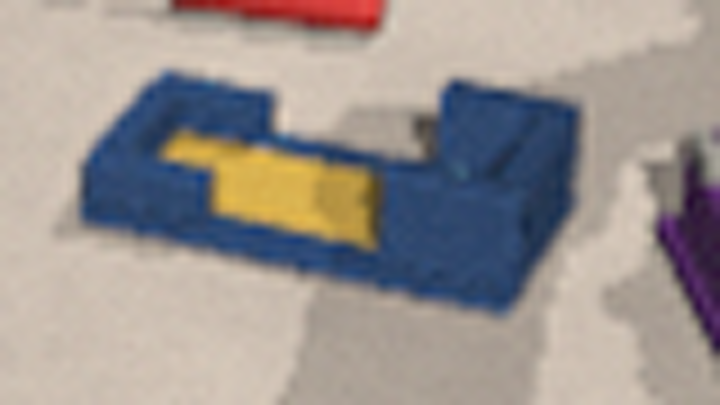

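```bash
cat > fit.py <<'E'
from h import *
from scipy.optimize import least_squares
np.set_printoptions(precision=4,suppress=True)
T=imaging.read_camera('top');S=imaging.read_camera('side')
def up(c,f,off): return (np.array(c)+.5)/f-.5+np.array(off)
def fitpose(obs,x0):
    def w(p,m):
        c,s=np.cos(p[2]),np.sin(p[2]);return [p[0]+c*m[0]-s*m[1],p[1]+s*m[0]+c*m[1],m[2]]
    f=lambda p:np.concatenate([proj(P,w(p,m))-u for P,m,u in obs])
    r=least_squares(f,x0,loss='soft_l1');print(r.x,np.round(f(r.x).reshape(-1,2),1).tolist());return r.x
j=lambda c:up(c,6,(275,130)); sj=lambda c:up(c,8,(230,180))
jig=[(T,(.115,.062,.012),j((67,122))),(T,(.115,-.062,.012),j((310,72))),(T,(-.1,-.062,.012),j((408,487))),(T,(-.1,.062,.012),j((160,543))),
(T,(.074,0,.083),j((204,132))),(T,(-.07,.046,.068),j((174,463))),
(S,(-.1,.062,0),sj((600,434))),(S,(-.1,-.062,.012),sj((614,243))),(S,(.115,.062,0),sj((60,420)))]
J=fitpose(jig,[.5,0,.2])
k=lambda c:up(c,6,(390,190)); sk=lambda c:up(c,9,(305,160))
case=[(T,(.095,.05,.030),k((108,75))),(T,(.095,-.05,.030),k((312,98))),(T,(-.095,.05,.054),k((62,465))),(T,(-.095,-.05,.054),k((285,492))),
(T,(-.08,.029,.008),k((132,445))),
(S,(.095,.05,.03),sk((85,165))),(S,(.095,.05,0),sk((83,220))),(S,(-.095,.05,.0),sk((505,312))),(S,(-.095,.05,.054),sk((522,190))),(S,(-.095,-.05,.054),sk((578,103))),(S,(.095,-.05,.03),sk((168,72)))]
C=fitpose(case,[.4,-.25,-.1])
g=cv2.cvtColor(T['image'],cv2.COLOR_RGB2GRAY);m=(g<40).astype('uint8');m[:190]=0;m[285:]=0;m[:,:185]=0;m[:,270:]=0
(c,s,a)=cv2.minAreaRect(np.argwhere(m>0)[:,::-1].astype('float32'));print('pad',c,s,a,atz(T,c,.006), [atz(T,b,.006)[:2] for b in cv2.boxPoints((c,s,a))])
pin,e=tri(T,j((363,415)),S,sj((554,68)));print('pin',pin,e, 'T@.105',atz(T,j((363,415)),.105))
# pin in jig frame
R=np.array([[np.cos(J[2]),-np.sin(J[2])],[np.sin(J[2]),np.cos(J[2])]])
def inj(p): return R.T@(np.array(p[:2])-J[:2])
print('pin jig',inj(pin),inj(atz(T,j((363,415)),.105)))
h=atz(T,j((264,397)),.054+.035);print('handle top',h,inj(h))
h2=tri(T,j((264,397)),S,sj((498,145)));print(h2,inj(h2[0]))
for n in ['keeper_pin','slide_handle']:
    for P in (T,S): print(n,[(round(r['score'],2),np.round(r['location'],1).tolist()) for r in nets.spot_point(P,n)])
E
python3 fit.py
```

```text
[0.608  0.0184 0.2455] [[-0.5, -0.7], [0.3, -1.2], [0.7, 0.4], [-0.3, 0.5], [0.1, -0.0], [0.2, -0.2], [0.6, 0.9], [0.8, -0.6], [-0.6, 0.6]]
[ 0.4578 -0.2851 -0.1209] [[-0.1, -1.3], [0.8, -0.1], [1.7, 0.8], [1.0, 1.6], [-5.5, -0.3], [-1.0, 0.4], [-0.9, 1.2], [0.4, 1.6], [-0.4, 2.3], [1.1, -0.2], [-0.4, -0.5]]
pad (228.45095825195312, 238.64195251464844) (71.27962493896484, 51.81163787841797) 78.11134338378906 [0.4401 0.2588 0.006 ] [array([0.5223, 0.3569]), array([0.557 , 0.2134]), array([0.3594, 0.1625]), array([0.3266, 0.3029])]
pin [ 0.5458 -0.0374  0.1081] 0.0012690720662287922 T@.105 [ 0.5469 -0.0374  0.105 ]
pin jig [-0.0739 -0.039 ] [-0.0729 -0.0393]
handle top [0.5565 0.0064 0.089 ] [-0.0529  0.0009]
(array([0.5547, 0.0063, 0.0965]), np.float64(0.0012244307058802764)) [-0.0547  0.0012]
keeper_pin [(0.66, [461.2, 359.3]), (0.53, [209.4, 349.4]), (0.44, [332.7, 197.4]), (0.28, [414.8, 157.2])]
keeper_pin [(0.51, [424.9, 296.7]), (0.44, [295.2, 188.5]), (0.41, [431.6, 164.1])]
slide_handle [(0.89, [252.4, 159.8]), (0.64, [319.9, 199.5]), (0.58, [305.0, 106.4])]
slide_handle [(0.93, [207.5, 205.5]), (0.84, [232.4, 249.1]), (0.79, [294.2, 203.8]), (0.42, [303.8, 284.0])]
```

Emit:
apply_moves(moves="0.2 -0.1 -0.1 0 0 0 -0.19; 0.2 -0.195 -0.198 0 0 0 0; 0.2 -0.195 -0.198 0 0 0 0; 0.2 -0.195 -0.198 0 0 0 0; 0.2 -0.195 -0.198 0 0 0 0; 0.2 -0.195 -0.198 0 0 0 0; 0.2 -0.195 -0.198 0 0 0 0; 0.2 -0.195 -0.198 0 0 0 0; 0.2 -0.195 -0.198 0 0 0 0; 0.2 -0.195 -0.198 0 0 0 0; 0.2 -0.195 -0.198 0 0 0 0; 0.2 -0.195 -0.198 0 0 0 0", force=30)

```text
t: 3.0
eef_pos: [0.3557, -0.328, 0.2316]
tool_rot: [0.0, 0.788, -0.615, 0.0]
contact_force: [1.5, 0.3, 0.7]
gripper_width: 0.402
```

Emit:
apply_moves(moves="0.2 -0.195 -0.198 0 0 0 0; 0.2 -0.195 -0.198 0 0 0 0; 0.2 -0.195 -0.198 0 0 0 0; 0.2 -0.195 -0.198 0 0 0 0; 0.2 -0.195 -0.198 0 0 0 0; 0.2 -0.195 -0.198 0 0 0 0; 0.2 -0.195 -0.198 0 0 0 0; 0.2 -0.195 -0.198 0 0 0 0; 0.2 -0.195 -0.198 0 0 0 0; 0.2 -0.1 -0.1 0 0 0 0; 0.2 0 0 0 0 0 0")

```text
t: 3.92
eef_pos: [0.5222, -0.0537, 0.2317]
tool_rot: [-0.002, 0.79, -0.613, 0.0]
contact_force: [0.0, -0.1, 0.0]
gripper_width: 0.399
```

```bash
cat > rel.py <<'E'
from h import *
import sys
np.set_printoptions(precision=4,suppress=True)
from scipy.spatial.transform import Rotation as Ro
def tool():
    o=bot.get_obs();q=o['tool_rot'];R=Ro.from_quat([q[1],q[2],q[3],q[0]]).as_matrix();return o,np.array(o['eef_pos']),R
def to(target,yaw=None):
    o,p,R=tool();d=R.T@(np.array(target)-p)
    print('t',round(o['t'],2),'pos',p,'xaxis deg',round(np.degrees(np.arctan2(R[1,0],R[0,0])),2),'tilt',np.round(R[:,2],3),'w',round(o['gripper_width'],3),'F',np.round(o['contact_force'],1))
    print('units dx dy dz',np.round(d/.12,3))
    if yaw is not None:
        a=np.degrees(np.arctan2(R[1,0],R[0,0]));t=(yaw-a+90)%180-90;print('rz units',round(-t/4,2))
J=np.array([.608,.0184,.2455])
def jw(x,y,z):
    c,s=np.cos(J[2]),np.sin(J[2]);return np.array([J[0]+c*x-s*y,J[1]+s*x+c*y,z])
def inj(p):
    c,s=np.cos(J[2]),np.sin(J[2]);d=np.array(p[:2])-J[:2];return np.array([c*d[0]+s*d[1],-s*d[0]+c*d[1]])
E
python3 - <<'E'
from rel import *
to([.5465,-.0374,.078],-75.93)
print(bot.get_obs()['q'])
for n in ['top','side']:
    p=imaging.read_camera(n);save(p,n+'1')
E
```

```text
t 3.92 pos [ 0.5222 -0.0537  0.2317] xaxis deg -75.58 tilt [ 0.002  0.002 -1.   ] w 0.399 F [ 0.  -0.1  0. ]
units dx dy dz [-0.079 -0.227  1.282]
rz units 0.09
[ 0.316   0.2566 -0.3893  1.8915  0.1112  1.0126 -1.4396]
```

View pics/side1.png

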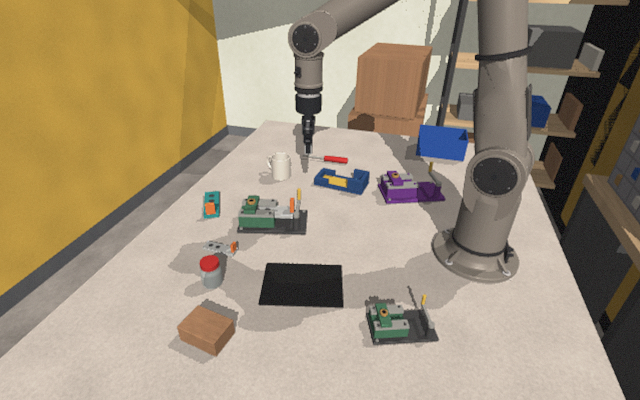

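```bash
python3 - <<'E'
from rel import *
p=imaging.read_camera('side');print(proj(p,[.522,-.0537,.2317]),proj(p,[.5465,-.0374,.105]))
p=imaging.read_camera('top');print(proj(p,[.522,-.0537,.2317]));save(p,'top2')
print(proj(p,[.5465,-.0374,.105]))
E
```

```text
[307.2825 151.4935] [298.4245 188.8193]
[344.7095 201.0751]
[335.0939 198.9054]
```

View pics/top2.png

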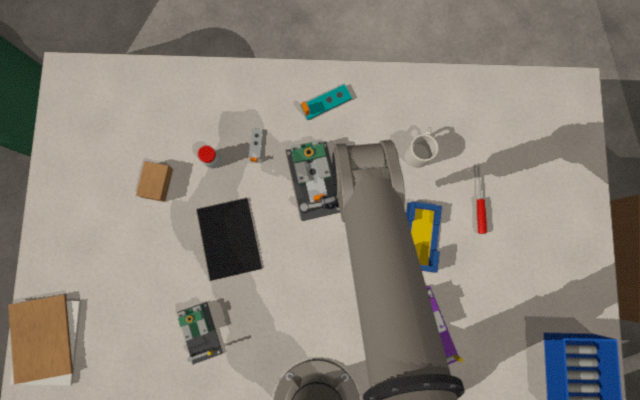

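Emit:
apply_moves(moves="0.44 -0.04 -0.1 0 0 0 0.09; 0.44 -0.039 -0.09 0 0 0 0; 0.44 0 0 0.2 0 0 0; 0.44 0 0 0.25 0 0 0; 0.44 0 0 0.25 0 0 0; 0.44 0 0 0.2 0 0 0; 0.44 0 0 0.15 0 0 0; 0.44 0 0 0.1 0 0 0; 0.44 0 0 0.08 0 0 0; 0.44 0 0 0.05 0 0 0; 0.44 0 0 0 0 0 0")

```text
t: 5.03
eef_pos: [0.5399, -0.0442, 0.0771]
tool_rot: [0.0, 0.786, -0.618, -0.0]
contact_force: [-0.3, -0.0, -0.1]
gripper_width: 0.281
```

```bash
python3 - <<'E'
from rel import *
to([.5465,-.0374,.078],-75.93)
p=imaging.read_camera('side');a=p['image'][150:240,230:340]
cv2.imwrite('pics/s3.png',cv2.cvtColor(cv2.resize(a,None,fx=6,fy=6,interpolation=cv2.INTER_CUBIC),cv2.COLOR_RGB2BGR))
E
```

```text
t 5.03 pos [ 0.5399 -0.0442  0.0771] xaxis deg -76.34 tilt [-0.001 -0.    -1.   ] w 0.281 F [-0.3 -0.  -0.1]
units dx dy dz [-0.042 -0.067 -0.007]
rz units -0.1
```

View pics/s3.png

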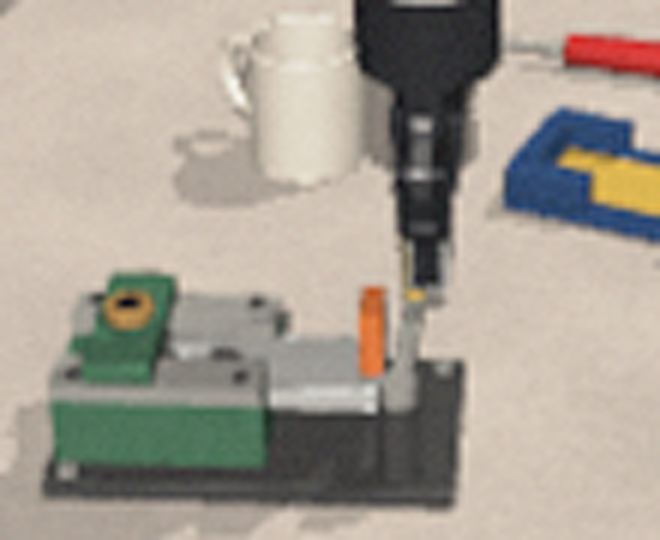

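Emit:
apply_moves(moves="0.44 -0.035 -0.035 0 0 0 0; 1 0 0 0 0 0 0; 1 0 0 0 0 0 0; 1 0 0 0 0 0 0; 1 0 0 0 0 0 0; 1 0 0 0 0 0 0")

```text
t: 5.58
eef_pos: [0.5444, -0.0375, 0.0788]
tool_rot: [-0.001, 0.787, -0.617, 0.001]
contact_force: [0.0, 5.5, 5.9]
gripper_width: 0.125
```

```bash
python3 - <<'E'
from rel import *
to([.5465,-.0374,.078],-75.93)
o,p,R=tool();print('inj',inj(p))
th0=.035
ths=np.linspace(th0,1.55,19)
P=[jw(-.07-.086*np.sin(t),.046-.086*np.cos(t),p[2]) for t in ths]
for a,b in zip(P,P[1:]): print(np.round(R.T@(b-a)/.12,3))
E
```

```text
t 5.58 pos [ 0.5444 -0.0375  0.0788] xaxis deg -76.26 tilt [ 0.003  0.001 -1.   ] w 0.125 F [0.  5.5 5.9]
units dx dy dz [ 0.003 -0.017  0.007]
rz units -0.08
inj [-0.0753 -0.0388]
[-0.004  0.06  -0.   ]
[-0.009  0.06  -0.   ]
[-0.014  0.059 -0.   ]
[-0.019  0.057 -0.   ]
[-0.024  0.055 -0.   ]
[-0.028  0.053 -0.   ]
[-0.033  0.051 -0.   ]
[-0.037  0.048 -0.   ]
[-0.041  0.044 -0.   ]
[-0.044  0.041 -0.   ]
[-0.048  0.037 -0.   ]
[-0.051  0.033 -0.   ]
[-0.053  0.028 -0.   ]
[-0.055  0.024 -0.   ]
[-0.057  0.019 -0.   ]
[-0.059  0.014 -0.   ]
[-0.06   0.009  0.   ]
[-0.06   0.004  0.   ]
```

Emit:
apply_moves(moves="1 -0.004 0.06 -0.005 0 0 0; 1 -0.009 0.06 0 0 0 0; 1 -0.014 0.059 0 0 0 0; 1 -0.019 0.057 0 0 0 0; 1 -0.024 0.055 0 0 0 0; 1 -0.028 0.053 0 0 0 0; 1 -0.033 0.051 0 0 0 0; 1 -0.037 0.048 0 0 0 0; 1 -0.041 0.044 0 0 0 0; 1 0 0 0 0 0 0")

```text
t: 6.42
eef_pos: [0.4793, -0.0285, 0.0788]
tool_rot: [0.001, 0.786, -0.618, 0.0]
contact_force: [0.6, -0.4, 7.4]
gripper_width: 0.124
```

```bash
python3 - <<'E'
from rel import *
to(jw(-.07-.086*np.sin(1.55),.046-.086*np.cos(1.55),.08),-75.93)
o,p,R=tool();a=inj(p);print('inj',a,'theta',np.arctan2(-.07-a[0],.046-a[1]),np.hypot(-.07-a[0],.046-a[1]))
E
```

```text
t 6.42 pos [ 0.4793 -0.0285  0.0788] xaxis deg -76.32 tilt [-0.    -0.001 -1.   ] w 0.124 F [ 0.6 -0.4  7.4]
units dx dy dz [-0.486  0.168 -0.011]
rz units -0.1
inj [-0.1363 -0.0143] theta 0.8328016232964099 0.08955823731243019
```

Emit:
apply_moves(moves="1 -0.044 0.041 0 0 0 0; 1 -0.048 0.037 0 0 0 0; 1 -0.051 0.033 0 0 0 0; 1 -0.053 0.028 0 0 0 0; 1 -0.055 0.024 0 0 0 0; 1 -0.057 0.019 0 0 0 0; 1 -0.059 0.014 0 0 0 0; 1 -0.06 0.009 0 0 0 0; 1 -0.06 0.004 0 0 0 0; 1 -0.005 0 0 0 0 0; 1 0 0 0 0 0 0")

```text
t: 7.33
eef_pos: [0.4384, 0.0212, 0.0779]
tool_rot: [0.003, 0.786, -0.618, -0.001]
contact_force: [-6.2, -4.4, 12.7]
gripper_width: 0.124
```

```bash
python3 - <<'E'
from rel import *
to(jw(-.07-.086*np.sin(1.55),.046-.086*np.cos(1.55),.08),-75.93)
o,p,R=tool();a=inj(p);print('inj',a,'theta',np.arctan2(-.07-a[0],.046-a[1]),np.hypot(-.07-a[0],.046-a[1]))
E
```

```text
t 7.33 pos [0.4384 0.0212 0.0779] xaxis deg -76.39 tilt [-0.007 -0.004 -1.   ] w 0.124 F [-6.2 -4.4 12.7]
units dx dy dz [-0.003 -0.066 -0.018]
rz units -0.11
inj [-0.1639  0.0439] theta 1.548590019849768 0.09390770680015208
```

Emit:
apply_moves(moves="0.5 0 0 0 0 0 0; 0.5 0 0 0 0 0 0; 0.5 0 0 -0.15 0 0 0; 0.5 0 0 -0.25 0 0 0; 0.5 0 0 -0.25 0 0 0; 0.5 0 0 -0.25 0 0 0; 0.3 0 0 -0.1 0 0 -1; 0.2 0 0 0 0 0 -1; 0 0 0 0 0 0 -1; 0 0 0 0 0 0 -1; 0 0 0 0 0 0 -1; 0 0 0 0 0 0 -1")

```text
t: 8.33
eef_pos: [0.4411, 0.0227, 0.1977]
tool_rot: [0.001, 0.898, -0.439, -0.001]
contact_force: [0.9, -0.5, -0.5]
gripper_width: 0.5
```

Emit:
apply_moves(moves="0 0 0 0 0 0 -1; 0 0 0 0 0 0 -1; 0 0 0 0 0 0 -1; 0 0 0 0 0 0 -1; 0 0 0 0 0 0 -1; 0 0 0 0 0 0 -1; 0 0 0 0 0 0 -1; 0 0 0 0 0 0 -1; 0 0 0 0 0 0 -1; 0 0 0 0 0 0 -1; 0 0 0 0 0 0 -1; 0 0 0 0 0 0 -1")

```text
t: 9.33
eef_pos: [0.4411, 0.0227, 0.1977]
tool_rot: [0.0, 0.999, -0.036, -0.001]
contact_force: [0.1, -0.4, 0.4]
gripper_width: 0.503
```

Emit:
apply_moves(moves="0 0 0 0 0 0 -1; 0 0 0 0 0 0 -1; 0 0 0 0 0 0 -1; 0 0 0 0 0 0 -1; 0 0 0 0 0 0 -0.6; 0 0 0 0 0 0 0")

```text
t: 9.83
eef_pos: [0.4412, 0.0227, 0.1977]
tool_rot: [0.0, 0.992, 0.123, -0.001]
contact_force: [-0.4, 0.1, 0.2]
gripper_width: 0.499
```

```bash
python3 - <<'E'
from rel import *
to(jw(-.053,0.0005,.15),14.07)
print(bot.get_obs()['q'])
p=imaging.read_camera('side');a=p['image'][150:240,230:340]
cv2.imwrite('pics/s4.png',cv2.cvtColor(cv2.resize(a,None,fx=6,fy=6,interpolation=cv2.INTER_CUBIC),cv2.COLOR_RGB2BGR))
p=imaging.read_camera('top');a=p['image'][120:240,265:365];save(p,'top4')
cv2.imwrite('pics/t4.png',cv2.cvtColor(cv2.resize(a,None,fx=5,fy=5,interpolation=cv2.INTER_CUBIC),cv2.COLOR_RGB2BGR))
E
```

```text
t 9.83 pos [0.4412 0.0227 0.1977] xaxis deg 14.16 tilt [-0.002 -0.001 -1.   ] w 0.499 F [-0.4  0.1  0.2]
units dx dy dz [0.898 0.37  0.396]
rz units 0.02
[ 0.3829  0.1866 -0.6314  2.0886  0.1394  0.9084 -0.0794]
```

View pics/s4.png

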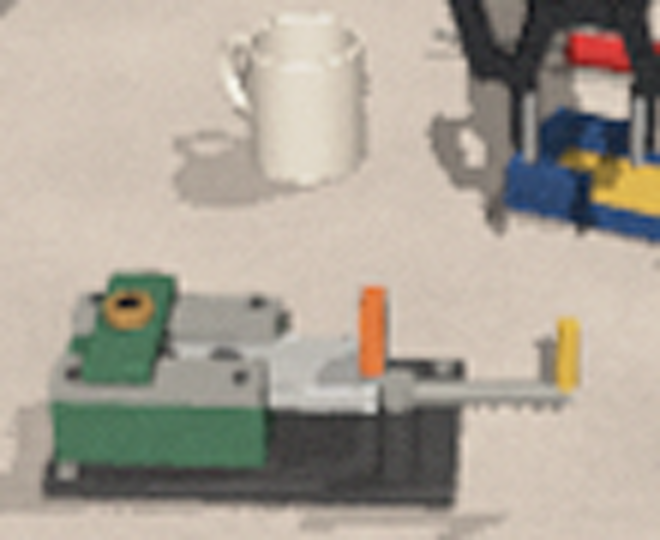

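View pics/t4.png

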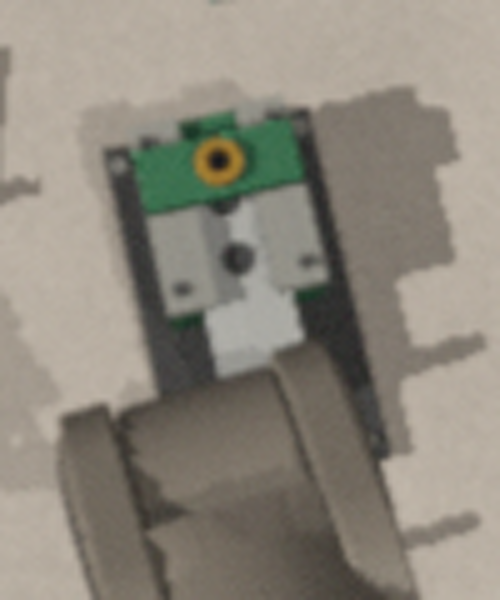

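Emit:
apply_moves(moves="0 0.15 0.06 0.06 0 0 0; 0 0.2 0.08 0.08 0 0 0; 0 0.2 0.08 0.08 0 0 0; 0 0.2 0.08 0.08 0 0 0; 0 0.15 0.07 0.096 0 0 0; 0 0 0 0 0 0 0")

```text
t: 10.43
eef_pos: [0.5597, 0.005, 0.1484]
tool_rot: [-0.0, 0.993, 0.121, -0.001]
contact_force: [0.0, 0.4, -0.0]
gripper_width: 0.504
```

```bash
python3 - <<'E'
from rel import *
to(jw(-.053,0.0005,.058),14.07)
p=imaging.read_camera('side');
b=np.array([569,322.])/6+np.array([230,150]);P=atz(p,b,.105);a=inj(P);print('pin',P,a,'theta',np.arctan2(-.07-a[0],.046-a[1]))
# handle top center from side: crop (373,290)
b=np.array([373,291.])/6+np.array([230,150]);P=atz(p,b,.089);print('handle',inj(P))
a=p['image'][150:240,230:340]
cv2.imwrite('pics/s5.png',cv2.cvtColor(cv2.resize(a,None,fx=6,fy=6,interpolation=cv2.INTER_CUBIC),cv2.COLOR_RGB2BGR))
E
```

```text
t 10.43 pos [0.5597 0.005  0.1484] xaxis deg 13.89 tilt [-0.001  0.    -1.   ] w 0.504 F [ 0.   0.4 -0. ]
units dx dy dz [-0.023 -0.014  0.753]
rz units -0.05
pin [0.4439 0.0224 0.105 ] [-0.1582  0.0437] theta 1.5450886826801222
handle [-0.0557 -0.0057]
```

View pics/s5.png

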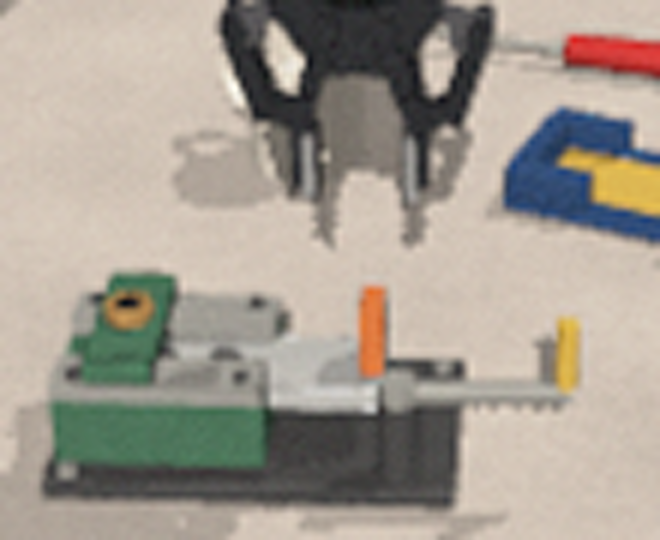

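Emit:
apply_moves(moves="0 -0.03 -0.014 0.1 0 0 -0.05; 0 0 0 0.2 0 0 0; 0 0 0 0.2 0 0 0; 0 0 0 0.15 0 0 0; 0 0 0 0.1 0 0 0; 0 0 0 0 0 0 0")

```text
t: 10.98
eef_pos: [0.5514, 0.007, 0.0589]
tool_rot: [-0.0, 0.992, 0.124, -0.002]
contact_force: [-0.8, -0.2, -0.0]
gripper_width: 0.501
```

```bash
python3 - <<'E'
from rel import *
to(jw(-.053,0.0005,.058),14.07)
p=imaging.read_camera('side');
a=p['image'][150:240,230:340]
cv2.imwrite('pics/s6.png',cv2.cvtColor(cv2.resize(a,None,fx=6,fy=6,interpolation=cv2.INTER_CUBIC),cv2.COLOR_RGB2BGR))
E
```

```text
t 10.98 pos [0.5514 0.007  0.0589] xaxis deg 14.28 tilt [-0.004 -0.    -1.   ] w 0.501 F [-0.8 -0.2 -0. ]
units dx dy dz [0.039 0.018 0.007]
rz units 0.05
```

View pics/s6.png

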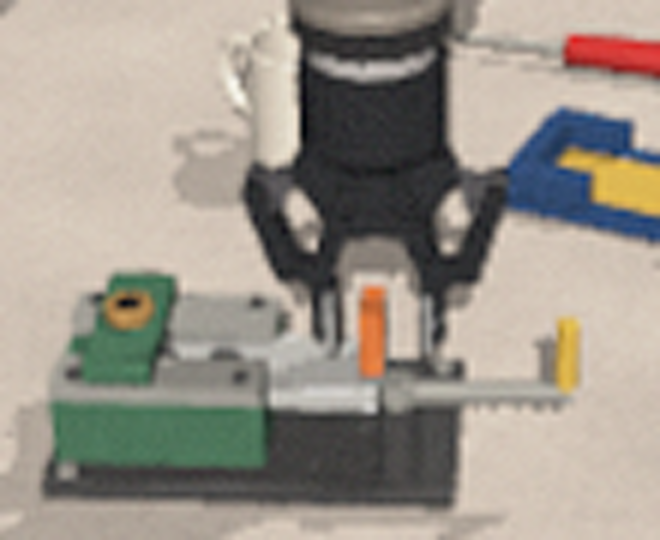

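Emit:
apply_moves(moves="0.2 0.03 0.015 0 0 0 0; 0.4 0 0 0 0 0 0; 0.6 0 0 0 0 0 0; 1 0 0 0 0 0 0; 1 0 0 0 0 0 0; 1 0 0 0 0 0 0; 1 0 0 0 0 0 0", force=40)

```text
t: 11.62
eef_pos: [0.5577, 0.0059, 0.0617]
tool_rot: [0.0, 0.992, 0.124, 0.0]
contact_force: [-3.0, -1.0, 5.6]
gripper_width: 0.128
```

```bash
python3 - <<'E'
from rel import *
to(jw(-.053,0.0005,.058),14.07)
o,p,R=tool();print(inj(p))
E
```

```text
t 11.62 pos [0.5577 0.0059 0.0617] xaxis deg 14.26 tilt [ 0.    -0.001 -1.   ] w 0.128 F [-3.  -1.   5.6]
units dx dy dz [-0.01  -0.004  0.031]
rz units 0.05
[-0.0518  0.0001]
```

Emit:
apply_moves(moves="1 0 0 -0.02 0 0 0; 1 0 0 0 0 0 0; 1 -0.02 0 0 0 0 0; 1 -0.03 0 0 0 0 0; 1 0 0 0 0 0 0")

```text
t: 12.03
eef_pos: [0.5505, 0.0042, 0.0627]
tool_rot: [0.0, 0.992, 0.124, -0.001]
contact_force: [-0.1, -0.3, -3.2]
gripper_width: 0.132
```

```bash
python3 - <<'E'
from rel import *
to(jw(-.155,0.000,.062),14.07)
o,p,R=tool();print(inj(p), o['torque'])
E
```

```text
t 12.03 pos [0.5505 0.0042 0.0627] xaxis deg 14.27 tilt [-0.002 -0.    -1.   ] w 0.132 F [-0.1 -0.3 -3.2]
units dx dy dz [-0.798 -0.001  0.007]
rz units 0.05
[-0.0592  0.0003] [-0.0655  0.2229  0.006 ]
```

Emit:
apply_moves(moves="1 -0.05 0 0 0 0 0; 1 -0.06 0 0 0 0 0; 1 -0.06 0 0 0 0 0; 1 -0.06 0 0 0 0 0; 1 -0.04 0 0 0 0 0; 1 0 0 0 0 0 0")

```text
t: 12.53
eef_pos: [0.5188, -0.004, 0.063]
tool_rot: [0.0, 0.992, 0.124, -0.001]
contact_force: [-0.5, -0.8, -3.8]
gripper_width: 0.137
```

```bash
python3 - <<'E'
from rel import *
to(jw(-.16,0.000,.062),14.07)
o,p,R=tool();print(inj(p), o['torque'])
p=imaging.read_camera('side');
a=p['image'][150:240,230:340]
cv2.imwrite('pics/s7.png',cv2.cvtColor(cv2.resize(a,None,fx=6,fy=6,interpolation=cv2.INTER_CUBIC),cv2.COLOR_RGB2BGR))
E
```

```text
t 12.53 pos [ 0.5188 -0.004   0.063 ] xaxis deg 14.26 tilt [-0.001 -0.001 -1.   ] w 0.137 F [-0.5 -0.8 -3.8]
units dx dy dz [-0.567 -0.002  0.009]
rz units 0.05
[-0.0919 -0.    ] [-0.0762  0.2327  0.0325]
```

View pics/s7.png

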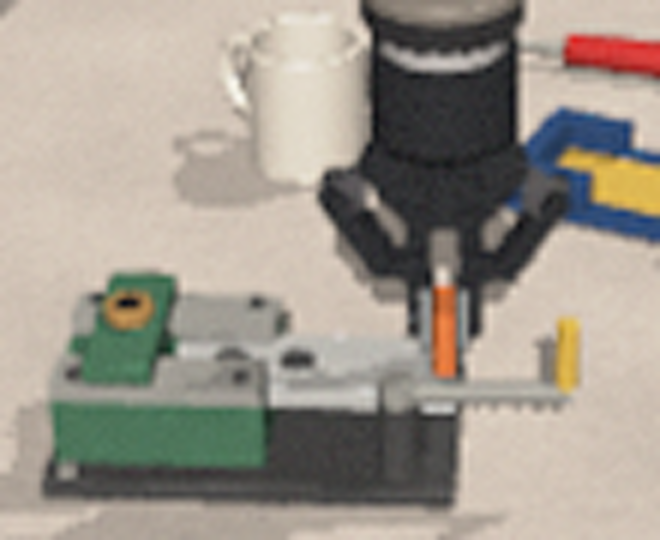

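Emit:
apply_moves(moves="1 -0.04 0 0 0 0 0; 1 -0.06 0 0 0 0 0; 1 -0.06 0 0 0 0 0; 1 -0.06 0 0 0 0 0; 1 -0.06 0 0 0 0 0; 1 -0.06 0 0 0 0 0; 1 -0.06 0 0 0 0 0; 1 -0.06 0 0 0 0 0; 1 -0.06 0 0 0 0 0; 1 -0.06 0 0 0 0 0; 1 -0.03 0 0 0 0 0; 1 0 0 0 0 0 0", force=60)

```text
t: 13.58
eef_pos: [0.4484, -0.0218, 0.0631]
tool_rot: [0.0, 0.992, 0.124, -0.001]
contact_force: [-0.1, 0.5, -3.5]
gripper_width: 0.126
```

```bash
python3 - <<'E'
from rel import *
to(jw(-.17,0.000,.062),14.07)
o,p,R=tool();print(inj(p), o['torque'])
p=imaging.read_camera('side');
a=p['image'][150:240,230:340]
cv2.imwrite('pics/s8.png',cv2.cvtColor(cv2.resize(a,None,fx=6,fy=6,interpolation=cv2.INTER_CUBIC),cv2.COLOR_RGB2BGR))
E
```

```text
t 13.58 pos [ 0.4484 -0.0218  0.0631] xaxis deg 14.27 tilt [-0.001 -0.    -1.   ] w 0.126 F [-0.1  0.5 -3.5]
units dx dy dz [-0.045 -0.002  0.009]
rz units 0.05
[-0.1646 -0.0002] [-0.0593  0.1912  0.0317]
```

View pics/s8.png

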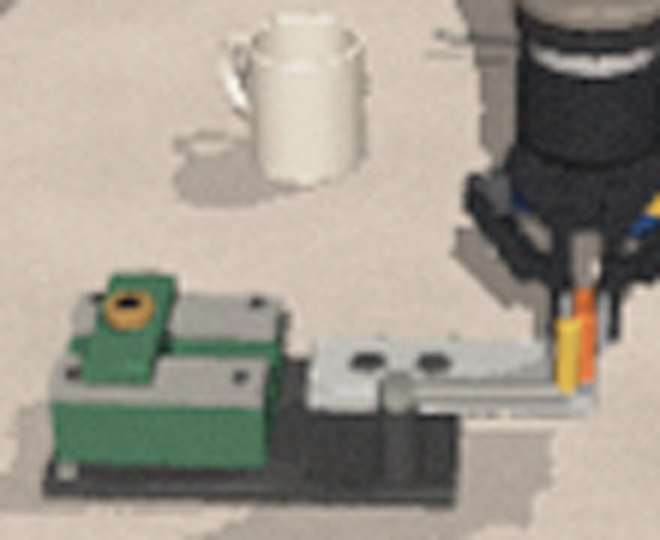

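Emit:
apply_moves(moves="1 0 0 -0.04 0 0 0; 1 0 0 -0.09 0 0 0; 1 0 0 -0.14 0 0 0; 1 0 0 -0.15 0 0 0; 1 0 0 -0.15 0 0 0; 1 0 0 -0.14 0 0 0; 1 0 0 -0.09 0 0 0; 1 0 0 -0.04 0 0 0; 1 0 0 0 0 0 0")

```text
t: 14.38
eef_pos: [0.4504, -0.0213, 0.1653]
tool_rot: [0.0, 0.992, 0.124, 0.001]
contact_force: [-0.8, 0.2, -3.0]
gripper_width: 0.131
```

Emit:
apply_moves(moves="1 0.02 -0.06 0 0 0 0; 1 0.044 -0.12 0 0 0 0; 1 0.05 -0.14 0 0 0 0; 1 0.06 -0.16 0 0 0 0; 1 0.06 -0.16 0 0 0 0; 1 0.06 -0.16 0 0 0 0; 1 0.03 -0.16 0 0 0 0; 1 0 -0.16 0 0 0 0; 1 -0.04 -0.16 0 0 0 0; 1 -0.04 -0.16 0 0 0 0; 1 -0.04 -0.16 0 0 0 0; 1 -0.04 -0.16 0 0 0 0")

```text
t: 15.38
eef_pos: [0.415, 0.1893, 0.1628]
tool_rot: [-0.0, 0.992, 0.125, -0.001]
contact_force: [0.5, 0.8, -2.9]
gripper_width: 0.126
```

Emit:
apply_moves(moves="1 -0.05 -0.16 0 0 0 0; 1 -0.04 -0.16 0 0 0 0; 1 -0.03 -0.12 0 0 0 0; 1 -0.02 -0.06 0 0 0 0; 1 0 0 0 0 0 0; 1 0 0 0 0 0 0")

```text
t: 15.88
eef_pos: [0.3851, 0.2418, 0.1633]
tool_rot: [0.0, 0.992, 0.125, -0.001]
contact_force: [0.3, -0.2, -2.9]
gripper_width: 0.127
```

```bash
python3 - <<'E'
from rel import *
to([.381,.244,.04],14.3)
o,p,R=tool()
p=imaging.read_camera('side');save(p,'s9')
a=p['image'][150:330,220:380]
cv2.imwrite('pics/s9z.png',cv2.cvtColor(cv2.resize(a,None,fx=4,fy=4,interpolation=cv2.INTER_CUBIC)[:600],cv2.COLOR_RGB2BGR))
E
```

```text
t 15.88 pos [0.3851 0.2418 0.1633] xaxis deg 14.32 tilt [-0.001 -0.001 -1.   ] w 0.127 F [ 0.3 -0.2 -2.9]
units dx dy dz [-0.027 -0.026  1.028]
rz units 0.01
```

View pics/s9z.png

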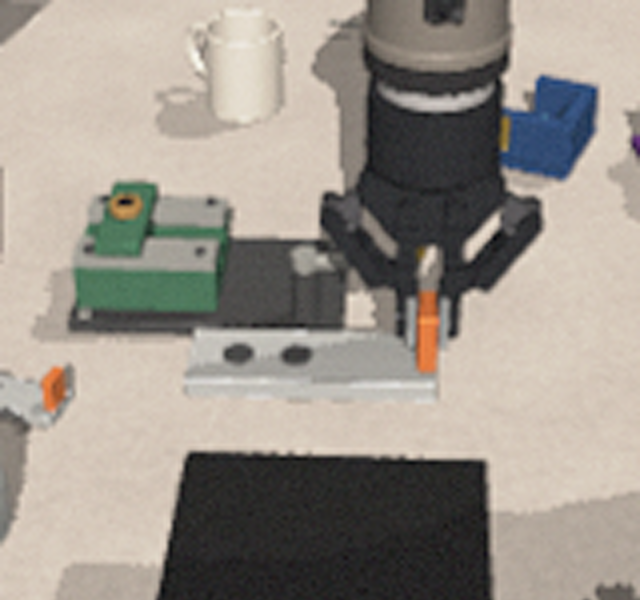

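Emit:
apply_moves(moves="1 -0.01 -0.02 0.05 0 0 0; 1 0 0 0.1 0 0 0; 1 0 0 0.14 0 0 0; 1 0 0 0.15 0 0 0; 1 0 0 0.15 0 0 0; 1 0 0 0.14 0 0 0; 1 0 0 0.12 0 0 0; 1 0 0 0.08 0 0 0; 1 0 0 0.05 0 0 0; 1 0 0 0.03 0 0 0; 1 0 0 0 0 0 0")

```text
t: 16.85
eef_pos: [0.3835, 0.244, 0.0422]
tool_rot: [0.0, 0.992, 0.124, -0.0]
contact_force: [0.6, -0.4, -3.7]
gripper_width: 0.127
```

Emit:
apply_moves(moves="1 0 0 0.02 0 0 0; 1 0 0 0.01 0 0 0; 1 0 0 0 0 0 0")

```text
t: 17.1
eef_pos: [0.384, 0.2443, 0.0395]
tool_rot: [-0.0, 0.992, 0.124, 0.0]
contact_force: [-0.1, -0.8, -4.1]
gripper_width: 0.13
```

```bash
python3 - <<'E'
from rel import *
to([.381,.244,.033],14.3)
p=imaging.read_camera('side');save(p,'s10')
a=p['image'][210:330,220:380]
cv2.imwrite('pics/s10z.png',cv2.cvtColor(cv2.resize(a,None,fx=5,fy=5,interpolation=cv2.INTER_CUBIC)[:600],cv2.COLOR_RGB2BGR))
E
```

```text
t 17.1 pos [0.384  0.2443 0.0395] xaxis deg 14.27 tilt [ 0.001  0.    -1.   ] w 0.13 F [-0.1 -0.8 -4.1]
units dx dy dz [-0.025 -0.003  0.054]
rz units -0.01
```

View pics/s10z.png

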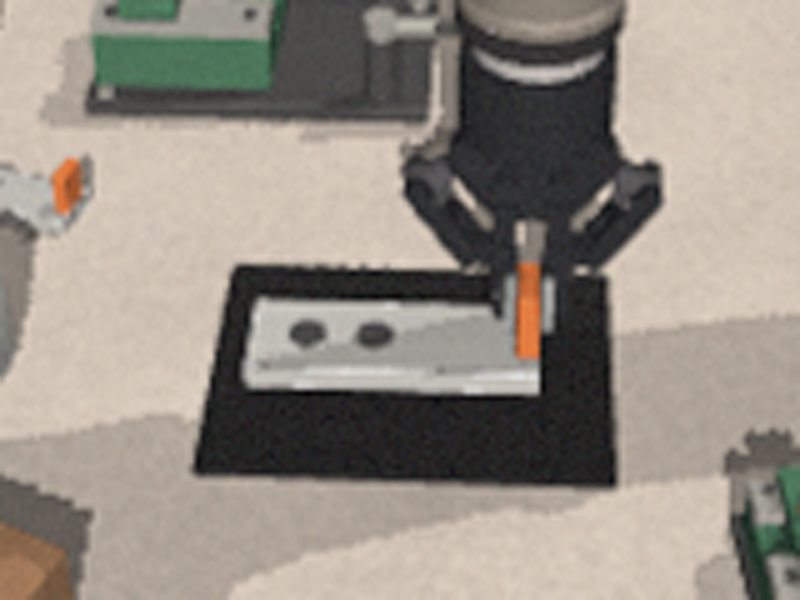

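Emit:
apply_moves(moves="1 0 0 0.015 0 0 0; 1 0 0 0.015 0 0 0; 1 0 0 0 0 0 0")

```text
t: 17.4
eef_pos: [0.3836, 0.2441, 0.0354]
tool_rot: [0.0, 0.992, 0.124, -0.0]
contact_force: [-0.8, 0.0, -2.8]
gripper_width: 0.132
```

Emit:
apply_moves(moves="1 0 0 0.01 0 0 0; 1 0 0 0.01 0 0 0; 1 0 0 0 0 0 0")

```text
t: 17.65
eef_pos: [0.3837, 0.2442, 0.0331]
tool_rot: [-0.0, 0.992, 0.124, 0.0]
contact_force: [0.2, 0.9, -3.0]
gripper_width: 0.122
```

Emit:
apply_moves(moves="1 0 0 0.01 0 0 0; 1 0 0 0.01 0 0 0; 1 0 0 0 0 0 0")

```text
t: 17.9
eef_pos: [0.3838, 0.2443, 0.0328]
tool_rot: [0.001, 0.992, 0.124, 0.001]
contact_force: [-8.1, -7.2, 32.8]
gripper_width: 0.127
```

```bash
python3 - <<'E'
from rel import *
to([.381,.244,.033],14.3)
E
```

```text
t 17.9 pos [0.3838 0.2443 0.0328] xaxis deg 14.29 tilt [ 0.002 -0.002 -1.   ] w 0.127 F [-8.1 -7.2 32.8]
units dx dy dz [-0.023 -0.004 -0.001]
rz units -0.0
```

Emit:
apply_moves(moves="1 0 0 -0.015 0 0 0; 0.8 0 0 0 0 0 0; 0.5 0 0 0 0 0 0; 0.3 0 0 0 0 0 0; 0.3 0 0 0 0 0 0; 0.3 0 0 0 0 0 0; 0.3 0 0 -0.1 0 0 0; 0.3 0 0 -0.25 0 0 0; 0.3 0 0 -0.25 0 0 0; 0.3 0 0 -0.25 0 0 0; 0 0 0 -0.15 0 0 0; -1 0 0 0 0 0 0")

```text
t: 18.9
eef_pos: [0.3856, 0.246, 0.157]
tool_rot: [-0.001, 0.992, 0.124, 0.003]
contact_force: [-0.1, 0.3, -0.3]
gripper_width: 0.622
```

```bash
python3 - <<'E'
from rel import *
to([.381,.244,.033],14.3)
print(bot.get_obs()['q'])
p=imaging.read_camera('side');save(p,'s11')
a=p['image'][210:330,220:380]
cv2.imwrite('pics/s11z.png',cv2.cvtColor(cv2.resize(a,None,fx=5,fy=5,interpolation=cv2.INTER_CUBIC)[:600],cv2.COLOR_RGB2BGR))
p=imaging.read_camera('top');save(p,'t11')
E
```

```text
t 18.9 pos [0.3856 0.246  0.157 ] xaxis deg 14.29 tilt [ 0.006  0.003 -1.   ] w 0.622 F [-0.1  0.3 -0.3]
units dx dy dz [-0.048  0.008  1.033]
rz units -0.0
[-0.0523  0.2975 -0.7494  2.0977  0.2756  0.8352 -0.716 ]
```

View pics/s11z.png

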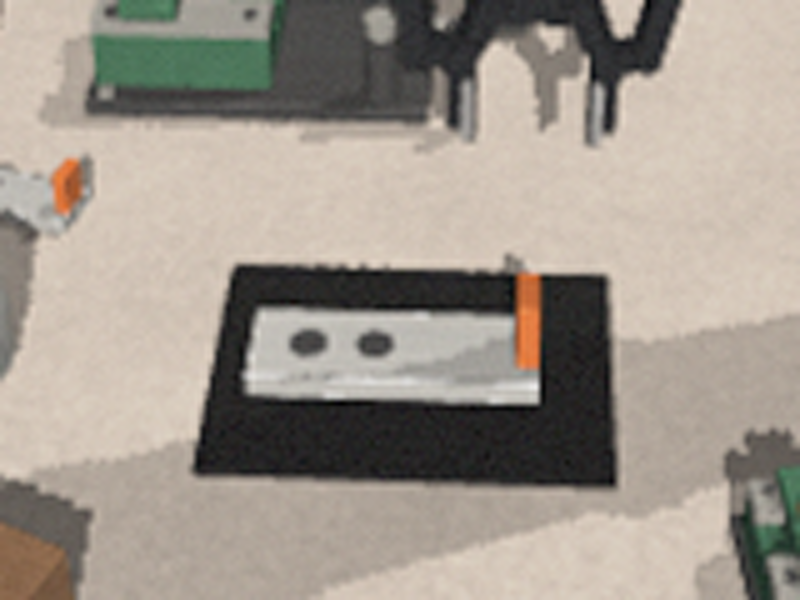

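View pics/t11.png

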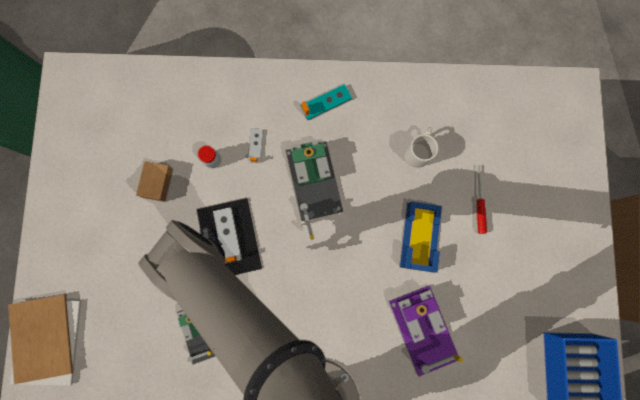

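```bash
python3 - <<'E'
import cv2
a=cv2.imread('pics/t11.png')
z=lambda x0,y0,x1,y1,f:cv2.resize(a[y0:y1,x0:x1],None,fx=f,fy=f,interpolation=cv2.INTER_CUBIC)
cv2.imwrite('pics/t11a.png',z(190,190,270,280,6)); cv2.imwrite('pics/t11b.png',z(390,190,450,285,6))
E
```

```text
(no output)
```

View pics/t11a.png

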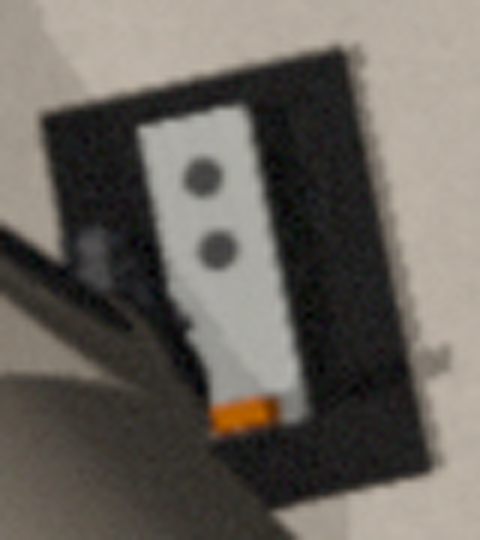

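View pics/t11b.png

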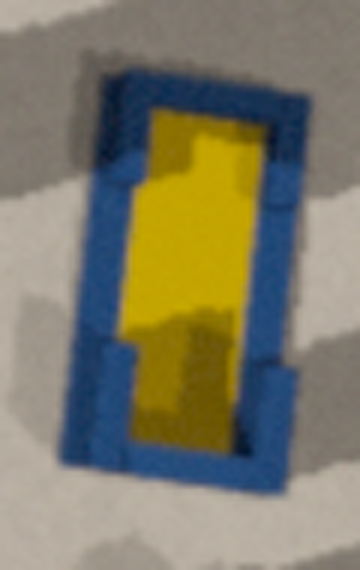

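```bash
cat > fit2.py <<'E'
from rel import *
from scipy.optimize import least_squares
def up(c,f,off): return (np.array(c)+.5)/f-.5+np.array(off)
def w(p,m):
    c,s=np.cos(p[2]),np.sin(p[2]);return [p[0]+c*m[0]-s*m[1],p[1]+s*m[0]+c*m[1],m[2]]
def fitpose(obs,x0):
    f=lambda p:np.concatenate([proj(P,w(p,m))-u for P,m,u in obs])
    r=least_squares(f,x0,loss='soft_l1');print(r.x,np.degrees(r.x[2]),np.round(f(r.x).reshape(-1,2),1).tolist());return r.x
E
python3 - <<'E'
from fit2 import *
T=imaging.read_camera('top');S=imaging.read_camera('side')
k=lambda c:up(c,6,(390,190)); sk=lambda c:up(c,9,(305,160))
top=[(T,(.095,-.05,.030),k((312,98))),(T,(-.095,-.05,.054),k((285,492))),(T,(-.095,.05,0),k((62,465))),
(T,(-.036,.029,.054),k((136,345))),(T,(-.036,-.05,.054),k((298,370))),(T,(.04,.029,.03),k((148,180))),(T,(.08,.029,.03),k((150,108))),(T,(.08,-.029,.03),k((270,122))),(T,(-.08,.029,.054),k((132,440)))]
side=[(S,(.095,.05,.03),sk((85,165))),(S,(.095,.05,0),sk((83,220))),(S,(-.095,.05,.0),sk((505,312))),(S,(-.095,.05,.054),sk((522,190))),(S,(-.095,-.05,.054),sk((578,103))),(S,(.095,-.05,.03),sk((168,72)))]
C=fitpose(top,[.4,-.25,-.1]);C=fitpose(side,[.4,-.25,-.1]);C=fitpose(top+side,[.4,-.25,-.1])
# overlay case model
im=T['image'].copy();
im=cv2.resize(im[190:285,390:450],None,fx=6,fy=6,interpolation=cv2.INTER_CUBIC)
def dr(pts,col):
    q=[(proj(T,w(C,m))-[390,190]+.5)*6-.5 for m in pts]
    cv2.polylines(im,[np.round(q).astype(int)],True,col,1,cv2.LINE_AA)
dr([(-.095,.05,.054),(-.095,-.05,.054),(-.036,-.05,.054),(-.036,-.029,.054),(-.08,-.029,.054),(-.08,.029,.054),(-.036,.029,.054),(-.036,.05,.054)],(255,0,0))
dr([(.095,.05,.03),(.095,-.05,.03),(.04,-.05,.03),(.04,-.029,.03),(.08,-.029,.03),(.08,.029,.03),(.04,.029,.03),(.04,.05,.03)],(255,255,255))
dr([(.095,.05,0),(.095,-.05,0),(-.095,-.05,0),(-.095,.05,0)],(0,255,0))
cv2.imwrite('pics/ov.png',cv2.cvtColor(im,cv2.COLOR_RGB2BGR))
q=lambda c:up(c,6,(190,190))
sl=[(T,(.075,.025,.020),q((138,127))),(T,(.075,-.025,.020),q((247,105))),(T,(-.075,-.025,.006),q((310,417))),(T,(-.069,0,.06),q((245,413)))]
fitpose(sl,[.45,.26,.25])
h=[atz(T,q(c),.020)[:2] for c in [(203,177),(217,249)]];print('holes',h,'axis deg',np.degrees(np.arctan2(*(h[0]-h[1])[::-1])))
s5=lambda c:up(c,5,(220,210))
ss=[(S,(.075,.025,.006),s5((243,398))),(S,(-.075,.025,.006),s5((541,407))),(S,(.075,-.025,.02),s5((258,308))),(S,(.075,.025,.02),s5((243,380))),(S,(-.069,0,.06),s5((529,274)))]
fitpose(ss,[.45,.26,.25]);fitpose(sl+ss,[.45,.26,.25])
E
```

```text
[ 0.4591 -0.2863 -0.116 ] -6.647738266438338 [[1.0, -0.6], [1.6, 1.1], [-1.8, 0.3], [-0.1, -0.1], [1.5, -0.2], [-1.3, 0.9], [-0.1, -1.0], [0.2, -0.4], [-1.1, 0.2]]
[ 0.4586 -0.2926 -0.1123] -6.435482916866224 [[-0.7, -0.5], [-0.5, 0.3], [0.7, 0.4], [-0.1, 1.1], [1.1, -1.2], [-0.3, -1.3]]
[ 0.4588 -0.2869 -0.1143] -6.551385375778976 [[1.2, -0.5], [1.9, 1.2], [-1.5, 0.4], [0.2, 0.1], [1.8, -0.1], [-1.0, 1.1], [0.1, -0.8], [0.4, -0.4], [-0.9, 0.3], [-1.1, 0.2], [-1.0, 1.0], [0.3, 1.2], [-0.4, 1.9], [0.9, -0.5], [-0.6, -0.7]]
[0.4504 0.2604 0.2571] 14.730552475905368 [[0.5, 0.2], [-0.3, -0.2], [0.9, -0.2], [-1.2, 0.2]]
holes [array([0.4941, 0.2732]), array([0.4604, 0.2647])] axis deg 14.080494877630885
[0.4503 0.2616 0.2686] 15.392371545178161 [[0.6, -0.0], [-0.5, -0.9], [-0.5, 0.3], [0.3, -0.4], [-0.0, 3.2]]
[0.4503 0.261  0.263 ] 15.067015935101429 [[0.1, 0.3], [-0.7, -0.2], [0.8, -0.3], [-1.3, 0.2], [0.7, -0.3], [-0.5, -0.9], [-0.4, 0.0], [0.4, -0.7], [0.0, 3.1]]
```

View pics/ov.png

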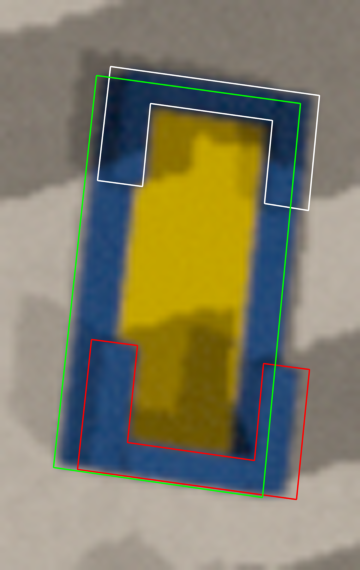

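```bash
python3 - <<'E'
from fit2 import *
T=imaging.read_camera('top')
im=T['image'].astype(float);yl=(im[...,0]+im[...,1])/2-im[...,2]
up_=cv2.resize(yl.astype(np.float32),None,fx=8,fy=8,interpolation=cv2.INTER_CUBIC)
val=lambda X,Y: up_[int(round((Y+.5)*8-.5)),int(round((X+.5)*8-.5))]
C=np.array([.459,-.2875,-.116])
for it in range(4):
    def edge(m0,d,label):
        # search along d in case frame from -10..+10 mm, find biggest gradient
        ss=np.arange(-.012,.0121,.0005);v=np.array([val(*proj(T,w(C,(m0[0]+s*d[0],m0[1]+s*d[1],.008)))) for s in ss])
        v=np.convolve(v,np.ones(3)/3,'same');mid=(v[2:6].mean()+v[-6:-2].mean())/2
        i=[k for k in range(2,len(ss)-3) if (v[k]-mid)*(v[k+1]-mid)<=0]
        return (ss[i[0]] if i else np.nan)
    L=[(x,edge((x,.029),(0,1),'L')) for x in np.arange(-.02,.036,.005)]
    Rr=[(x,edge((x,-.029),(0,-1),'R')) for x in np.arange(-.02,.036,.005)]
    F=[edge((.08,y),(1,0),'F') for y in np.arange(-.015,.02,.005)]
    B=[edge((-.08,y),(-1,0),'B') for y in np.arange(-.015,.02,.005)]
    l=np.nanmean([e for _,e in L]);r=np.nanmean([e for _,e in Rr]);f=np.nanmean(F);b=np.nanmean(B)
    pl=np.polyfit(*zip(*[a for a in L if a[1]==a[1]]),1)[0];pr=np.polyfit(*zip(*[a for a in Rr if a[1]==a[1]]),1)[0]
    print(C,'L %.4f R %.4f F %.4f B %.4f slopes %.3f %.3f'%(l,r,f,b,pl,-pr))
    dx,dy=(f-b)/2,(l-r)/2
    c,s=np.cos(C[2]),np.sin(C[2]);C=C+np.array([c*dx-s*dy,s*dx+c*dy,(pl-pr)/2*0.7])
E
```

```text
[ 0.459  -0.2875 -0.116 ] L -0.0014 R 0.0012 F 0.0005 B -0.0029 slopes -0.006 -0.010
[ 0.4606 -0.289  -0.1216] L -0.0001 R -0.0002 F -0.0012 B -0.0011 slopes -0.006 -0.001
[ 0.4605 -0.2889 -0.124 ] L -0.0002 R -0.0002 F -0.0012 B -0.0012 slopes 0.001 -0.002
[ 0.4605 -0.2889 -0.1244] L -0.0002 R -0.0002 F -0.0012 B -0.0012 slopes 0.001 -0.002
```

Emit:
apply_moves(moves="-1 0.15 0.005 0 0 0 0; -1 0.2 0.005 0 0 0 0; -1 0.157 0 0 0 0 -0.5; -1 0 0 0 0 0 -1; -1 0 0 0 0 0 -1; -1 0 0 0 0 0 -1; -1 0 0 0 0 0 -1; -1 0 0 0 0 0 -1; -1 0 0 0 0 0 -1; -1 0 0 0 0 0 -1; -1 0 0 0 0 0 -1; -1 0 0 0 0 0 -1")

```text
t: 20.15
eef_pos: [0.4421, 0.2577, 0.1513]
tool_rot: [-0.0, 0.897, 0.442, -0.001]
contact_force: [-0.4, -0.5, 0.1]
gripper_width: 0.999
```

Emit:
apply_moves(moves="-1 0 0 0 0 0 -1; -1 0 0 0 0 0 -1; -1 0 0 0 0 0 -1; -1 0 0 0 0 0 -1; -1 0 0 0 0 0 -1; -1 0 0 0 0 0 -1; -1 0 0 0 0 0 -1; -1 0 0 0 0 0 -1; -1 0 0 0 0 0 -1; -1 0 0 0 0 0 -1; -1 0 0 0 0 0 -1; -1 0 0 0 0 0 -1")

```text
t: 21.15
eef_pos: [0.4422, 0.2577, 0.1513]
tool_rot: [-0.001, 0.639, 0.769, -0.001]
contact_force: [0.4, -0.5, -0.2]
gripper_width: 1.001
```

Emit:
apply_moves(moves="-1 0 0 0 0 0 -1; -1 0 0 0 0 0 0; -1 0 0 0 0 0 0")

```text
t: 21.4
eef_pos: [0.4424, 0.2579, 0.1516]
tool_rot: [-0.001, 0.614, 0.789, -0.001]
contact_force: [0.2, 0.2, -0.8]
gripper_width: 1.0
```

```bash
python3 - <<'E'
from rel import *
to([.4449,.2598,.05],14.3+90)
print(bot.get_obs()['q'])
E
```

```text
t 21.4 pos [0.4424 0.2579 0.1516] xaxis deg 104.18 tilt [-0.002 -0.    -1.   ] w 1.0 F [ 0.2  0.2 -0.8]
units dx dy dz [0.01  0.026 0.847]
rz units -0.03
[ 0.1834  0.5228 -1.0596  1.9661  0.5509  0.9786  0.6744]
```

Emit:
apply_moves(moves="-1 0.01 0.026 0.15 0 0 -0.03; -1 0 0 0.2 0 0 0; -1 0 0 0.2 0 0 0; -1 0 0 0.2 0 0 0; -1 0 0 0.2 0 0 0; -1 0 0 0.13 0 0 0; -1 0 0 0.06 0 0 0; -1 0 0 0.02 0 0 0; -1 0 0 0 0 0 0")

```text
t: 22.15
eef_pos: [0.4455, 0.2602, 0.0132]
tool_rot: [-0.0, 0.613, 0.79, -0.0]
contact_force: [0.3, -0.6, 0.2]
gripper_width: 1.003
```

```bash
python3 - <<'E'
from rel import *
to([.4449,.2598,.009],14.3+90)
p=imaging.read_camera('side');save(p,'s12')
a=p['image'][210:330,220:380]
cv2.imwrite('pics/s12z.png',cv2.cvtColor(cv2.resize(a,None,fx=5,fy=5,interpolation=cv2.INTER_CUBIC)[:600],cv2.COLOR_RGB2BGR))
E
```

```text
t 22.15 pos [0.4455 0.2602 0.0132] xaxis deg 104.37 tilt [-0.001 -0.    -1.   ] w 1.003 F [ 0.3 -0.6  0.2]
units dx dy dz [-0.002 -0.005  0.035]
rz units 0.02
```

View pics/s12z.png

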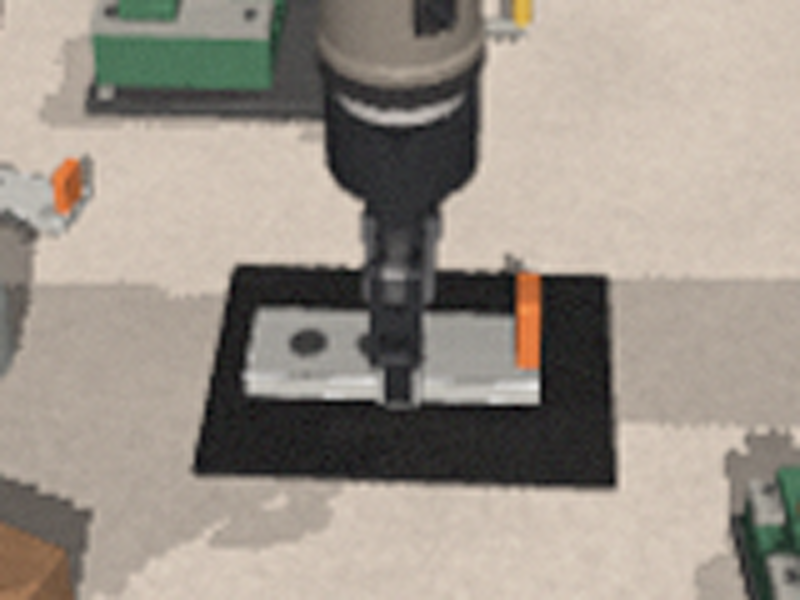

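Good straddle. I'll lower 5 mm and close.

Emit:
apply_moves(moves="-1 0 0 0.04 0 0 0; -0.4 0 0 0 0 0 0; -0.2 0 0 0 0 0 0; 0 0 0 0 0 0 0; 1 0 0 0 0 0 0; 1 0 0 0 0 0 0; 1 0 0 0 0 0 0; 1 0 0 0 0 0 0", force=80)

```text
t: 22.87
eef_pos: [0.446, 0.2606, 0.0097]
tool_rot: [0.0, 0.613, 0.79, 0.001]
contact_force: [-2.0, -1.3, 9.6]
gripper_width: 0.555
```

```bash
python3 - <<'E'
from rel import *
to([.4449,.2598,.009],14.3+90)
E
```

```text
t 22.87 pos [0.446  0.2606 0.0097] xaxis deg 104.4 tilt [ 0.001  0.    -1.   ] w 0.555 F [-2.  -1.3  9.6]
units dx dy dz [-0.004 -0.01   0.006]
rz units 0.02
```

Emit:
apply_moves(moves="1 0 0 -0.02 0 0 0; 1 0 0 -0.04 0 0 0; 1 0 0 -0.05 0 0 0; 1 0 0 -0.05 0 0 0; 1 0 0 -0.02 0 0 0; 1 0 0 0 0 0 0")

```text
t: 23.37
eef_pos: [0.4461, 0.2602, 0.031]
tool_rot: [0.0, 0.613, 0.79, 0.001]
contact_force: [0.3, 0.0, -3.9]
gripper_width: 0.549
```

```bash
python3 - <<'E'
from rel import *
to([.4449,.2598,.009],14.3+90)
o=bot.get_obs();print(o['torque'])
p=imaging.read_camera('side');save(p,'s13')
a=p['image'][210:330,220:380]
cv2.imwrite('pics/s13z.png',cv2.cvtColor(cv2.resize(a,None,fx=5,fy=5,interpolation=cv2.INTER_CUBIC)[:600],cv2.COLOR_RGB2BGR))
E
```

```text
t 23.37 pos [0.4461 0.2602 0.031 ] xaxis deg 104.39 tilt [ 0.001  0.001 -1.   ] w 0.549 F [ 0.3  0.  -3.9]
units dx dy dz [-0.001 -0.011  0.183]
rz units 0.02
[ 0.0126 -0.0064  0.0064]
```

View pics/s13z.png

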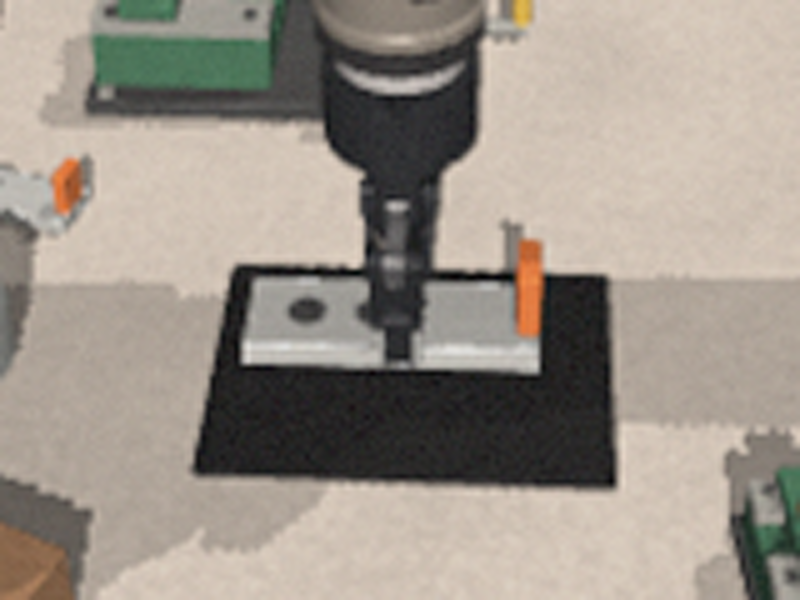

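Emit:
apply_moves(moves="1 0 0 -0.06 0 0 0; 1 0 0 -0.12 0 0 0; 1 0 0 -0.17 0 0 0; 1 0 0 -0.2 0 0 0; 1 0 0 -0.2 0 0 0; 1 0 0 -0.18 0 0 0; 1 0 0 -0.13 0 0 0; 1 0 0 -0.08 0 0 0; 1 0 0 -0.03 0 0 0; 1 0 0 0 0 0 0")

```text
t: 24.25
eef_pos: [0.4458, 0.2599, 0.171]
tool_rot: [0.0, 0.613, 0.79, 0.0]
contact_force: [-0.7, 0.2, -2.9]
gripper_width: 0.558
```

Emit:
apply_moves(moves="1 -0.05 -0.012 0 0 0 0; 1 -0.1 -0.024 0 0 0 0; 1 -0.15 -0.036 0 0 0 0; 1 -0.19 -0.045 0 0 0 0; 1 -0.19 -0.045 0 0 0 0; 1 -0.19 -0.045 0 0 0 0; 1 -0.19 -0.045 0 0 0 0; 1 -0.19 -0.045 0 0 0 0; 1 -0.19 -0.045 0 0 0 0; 1 -0.19 -0.045 0 0 0 0; 1 -0.19 -0.045 0 0 0 0; 1 -0.19 -0.045 0 0 0 0")

```text
t: 25.25
eef_pos: [0.449, 0.0103, 0.1694]
tool_rot: [-0.001, 0.613, 0.79, -0.001]
contact_force: [0.4, 0.2, -3.7]
gripper_width: 0.553
```

```bash
python3 - <<'E'
from rel import *
to([.456,-.2883,.15],82.87)
print(bot.get_obs()['q'],bot.get_obs()['torque'])
E
```

```text
t 25.25 pos [0.449  0.0103 0.1694] xaxis deg 104.4 tilt [-0.002 -0.    -1.   ] w 0.553 F [ 0.4  0.2 -3.7]
units dx dy dz [-2.425 -0.562  0.162]
rz units 5.38
[ 0.8071  0.3981 -1.1463  2.0822  0.4515  0.9412  1.2354] [-0.0002 -0.0251 -0.0065]
```

Emit:
apply_moves(moves="1 -0.19 -0.045 0 0 0 0; 1 -0.19 -0.045 0 0 0 0; 1 -0.19 -0.045 0 0 0 0; 1 -0.19 -0.045 0 0 0 0; 1 -0.19 -0.045 0 0 0 0; 1 -0.19 -0.045 0 0 0 0; 1 -0.19 -0.045 0 0 0 0; 1 -0.19 -0.045 0 0 0 0; 1 -0.19 -0.045 0 0 0 0; 1 -0.19 -0.045 0 0 0 0; 1 -0.19 -0.04 0 0 0 0; 1 -0.15 -0.03 0 0 0 0")

```text
t: 26.25
eef_pos: [0.455, -0.266, 0.169]
tool_rot: [-0.001, 0.614, 0.79, -0.0]
contact_force: [0.4, -0.3, -3.6]
gripper_width: 0.551
```

Emit:
apply_moves(moves="1 -0.12 -0.01 0 0 0 0; 1 -0.06 0 0 0 0 0; 1 0 0 0 0 0 0.7; 1 0 0 0 0 0 1; 1 0 0 0 0 0 1; 1 0 0 0 0 0 1; 1 0 0 0 0 0 1; 1 0 0 0 0 0 0.68; 1 0 0 0 0 0 0; 1 0 0 0 0 0 0")

```text
t: 27.08
eef_pos: [0.4608, -0.2841, 0.1703]
tool_rot: [-0.0, 0.749, 0.663, -0.0]
contact_force: [0.2, 0.8, -3.0]
gripper_width: 0.557
```

```bash
python3 - <<'E'
from rel import *
to([.456,-.2883,.10],82.87)
print(bot.get_obs()['q'],bot.get_obs()['torque'])
p=imaging.read_camera('side');save(p,'s14')
a=p['image'][110:210,270:400]
cv2.imwrite('pics/s14z.png',cv2.cvtColor(cv2.resize(a,None,fx=6,fy=6,interpolation=cv2.INTER_CUBIC)[:600],cv2.COLOR_RGB2BGR))
p=imaging.read_camera('top');save(p,'t14')
E
```

```text
t 27.08 pos [ 0.4608 -0.2841  0.1703] xaxis deg 83.05 tilt [-0.001  0.    -1.   ] w 0.557 F [ 0.2  0.8 -3. ]
units dx dy dz [-0.04  -0.035  0.586]
rz units 0.04
[ 1.1803  0.4983 -0.9568  1.8889  0.4807  1.0053  1.4625] [ 0.0277 -0.0099  0.0142]
```

View pics/s14z.png

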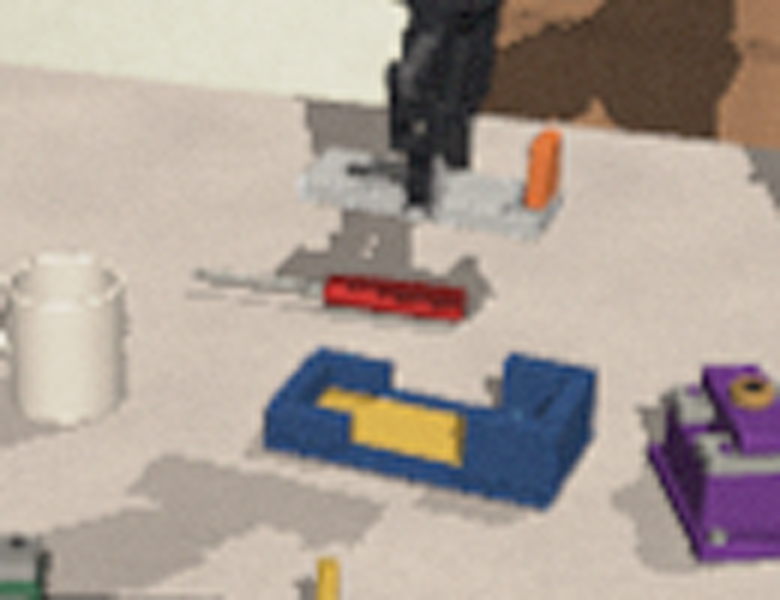

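View pics/t14.png

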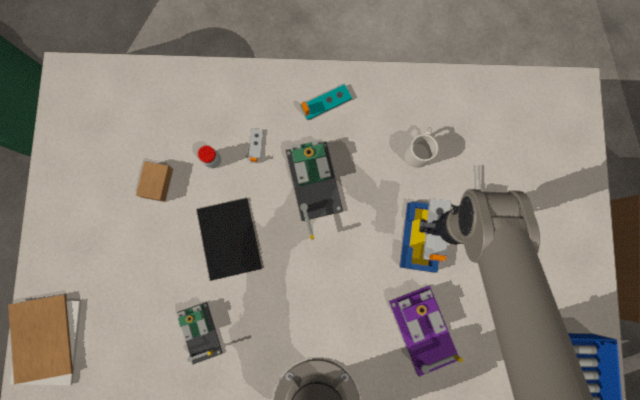

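Emit:
apply_moves(moves="1 -0.04 -0.035 0.05 0 0 0.04; 1 0 0 0.12 0 0 0; 1 0 0 0.17 0 0 0; 1 0 0 0.17 0 0 0; 1 0 0 0.14 0 0 0; 1 0 0 0.1 0 0 0; 1 0 0 0.05 0 0 0; 1 0 0 0 0 0 0; 1 0 0 0 0 0 0")

```text
t: 27.93
eef_pos: [0.4562, -0.2892, 0.0746]
tool_rot: [-0.0, 0.751, 0.661, 0.0]
contact_force: [-0.6, -0.2, -3.2]
gripper_width: 0.557
```

```bash
cat > ov.py <<'E'
from fit2 import *
def overlay(tag):
    o,p,R=tool();to([.456,-.2883,.0117],82.87)
    a=np.arctan2(R[1,0],R[0,0])-np.pi/2
    Sl=np.array([p[0]+.0045*np.cos(a),p[1]+.0045*np.sin(a),a]);z=p[2]-.0037
    C=np.array([.4605,-.2889,-.1244]);print('slide pred',Sl,z)
    for n,box,f in (('top',(390,180,460,285),5.5),('side',(290,130,390,210),7.5)):
        P=imaging.read_camera(n);x0,y0,x1,y1=box
        im=cv2.resize(P['image'][y0:y1,x0:x1],None,fx=f,fy=f,interpolation=cv2.INTER_CUBIC)
        def dr(pose,pts,col):
            q=[(proj(P,w(pose,m))-[x0,y0]+.5)*f-.5 for m in pts];cv2.polylines(im,[np.round(q).astype(int)],True,col,1,cv2.LINE_AA)
        dr(Sl,[(.075,.025,z+.014),(.075,-.025,z+.014),(-.075,-.025,z+.014),(-.075,.025,z+.014)],(255,0,255))
        dr(Sl,[(-.075,.015,z+.054),(-.063,.015,z+.054),(-.063,-.015,z+.054),(-.075,-.015,z+.054)],(255,0,0))
        dr(C,[(.08,.029,.008),(.08,-.029,.008),(-.08,-.029,.008),(-.08,.029,.008)],(0,255,0))
        cv2.imwrite(f'pics/{tag}_{n}.png',cv2.cvtColor(im,cv2.COLOR_RGB2BGR))
E
python3 -c "
from ov import *
overlay('o15')"
```

```text
t 27.93 pos [ 0.4562 -0.2892  0.0746] xaxis deg 82.73 tilt [ 0.  0. -1.] w 0.557 F [-0.6 -0.2 -3.2]
units dx dy dz [ 0.007 -0.003  0.524]
rz units -0.03
slide pred [ 0.4607 -0.2897 -0.1269] 0.0708644616371059
```

View pics/o15_top.png

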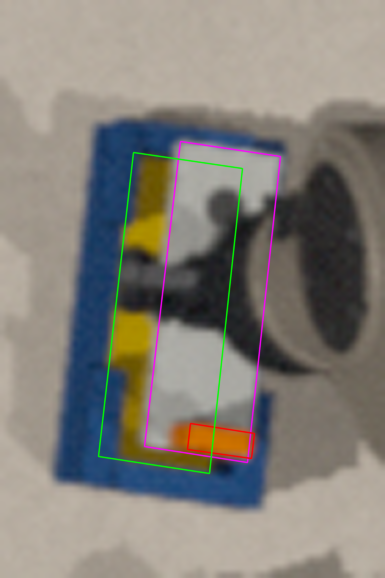

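View pics/o15_side.png

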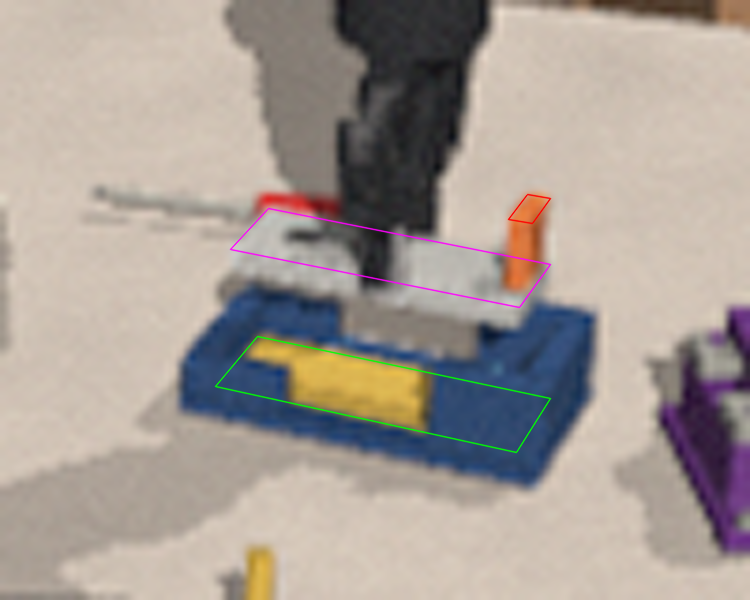

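Emit:
apply_moves(moves="1 0.007 -0.003 0.04 0 0 -0.03; 1 0 0 0.05 0 0 0; 1 0 0 0.05 0 0 0; 1 0 0 0.05 0 0 0; 1 0 0 0.05 0 0 0; 1 0 0 0.04 0 0 0; 1 0 0 0 0 0 0")

```text
t: 28.62
eef_pos: [0.4551, -0.288, 0.0397]
tool_rot: [-0.001, 0.75, 0.662, -0.0]
contact_force: [-0.5, -0.5, -3.2]
gripper_width: 0.554
```

```bash
python3 -c "
from ov import *
overlay('o16')
print(bot.get_obs()['torque'])"
```

```text
t 28.62 pos [ 0.4551 -0.288   0.0397] xaxis deg 82.84 tilt [-0.002  0.001 -1.   ] w 0.554 F [-0.5 -0.5 -3.2]
units dx dy dz [-0.002  0.008  0.233]
rz units -0.01
slide pred [ 0.4595 -0.2886 -0.1249] 0.03601605499206465
[-0.0157 -0.0459  0.0259]
```

View pics/o16_top.png

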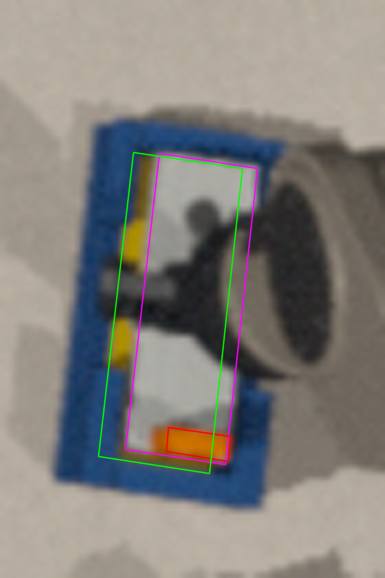

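Emit:
apply_moves(moves="1 0 0.006 0.03 0 0 0; 1 0 0 0.04 0 0 0; 1 0 0 0.04 0 0 0; 1 0 0 0.03 0 0 0; 1 0 0 0.02 0 0 0; 1 0 0 0 0 0 0")

```text
t: 29.22
eef_pos: [0.4562, -0.2882, 0.0211]
tool_rot: [-0.0, 0.75, 0.662, -0.0]
contact_force: [0.1, 0.4, -3.2]
gripper_width: 0.553
```

Emit:
apply_moves(moves="1 0 0 0.02 0 0 0; 1 0 0 0.01 0 0 0; 1 0 0 0 0 0 0")

```text
t: 29.47
eef_pos: [0.4565, -0.2884, 0.018]
tool_rot: [-0.0, 0.75, 0.662, -0.0]
contact_force: [0.2, -0.2, -4.0]
gripper_width: 0.553
```

```bash
python3 -c "
from ov import *
overlay('o17')
print(bot.get_obs()['torque'])"
```

```text
t 29.47 pos [ 0.4565 -0.2884  0.018 ] xaxis deg 82.84 tilt [-0.  0. -1.] w 0.553 F [ 0.2 -0.2 -4. ]
units dx dy dz [ 0.001 -0.004  0.053]
rz units -0.01
slide pred [ 0.4609 -0.289  -0.125 ] 0.014312538395974862
[0.0326 0.0209 0.0085]
```

View pics/o17_side.png

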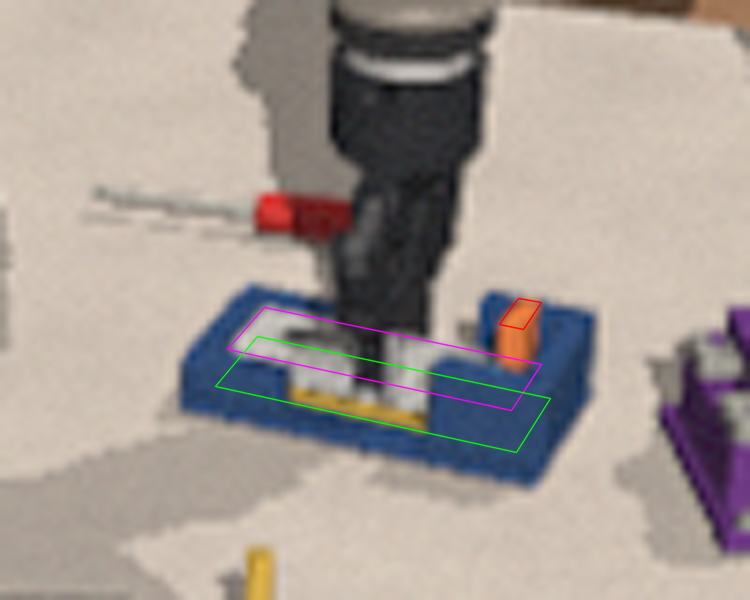

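Slide is inside the pocket, 6 mm above the floor, with no contact yet. I'll lower it slowly to the floor.

Emit:
apply_moves(moves="1 0 0 0.015 0 0 0; 1 0 0 0.015 0 0 0; 1 0 0 0 0 0 0")

```text
t: 29.82
eef_pos: [0.4563, -0.2884, 0.0143]
tool_rot: [-0.0, 0.75, 0.662, -0.0]
contact_force: [-0.3, 0.3, -4.0]
gripper_width: 0.554
```

Emit:
apply_moves(moves="1 0 0 0.01 0 0 0; 1 0 0 0 0 0 0; 1 0 0 0 0 0 0")

```text
t: 30.07
eef_pos: [0.4565, -0.2884, 0.0133]
tool_rot: [-0.0, 0.75, 0.662, -0.0]
contact_force: [0.5, -0.3, -4.2]
gripper_width: 0.555
```

Emit:
apply_moves(moves="1 0 0 0.01 0 0 0; 1 0 0 0 0 0 0; 1 0 0 0 0 0 0")

```text
t: 30.32
eef_pos: [0.4565, -0.2884, 0.0121]
tool_rot: [-0.0, 0.75, 0.662, 0.0]
contact_force: [0.6, -0.6, -3.8]
gripper_width: 0.554
```

Emit:
apply_moves(moves="1 0 0 0.005 0 0 0; 1 0 0 0 0 0 0; 1 0 0 0 0 0 0")

```text
t: 30.57
eef_pos: [0.4566, -0.2885, 0.0118]
tool_rot: [0.0, 0.75, 0.662, -0.0]
contact_force: [-1.7, 0.4, 1.2]
gripper_width: 0.554
```

Emit:
apply_moves(moves="-0.2 0 0 0 0 0 0; -0.4 0 0 0 0 0 0; -0.6 0 0 0 0 0 0; -0.6 0 0 0 0 0 0; -0.6 0 0 0 0 0 0; -0.6 0 0 -0.05 0 0 0; -0.6 0 0 -0.1 0 0 0; -0.6 0 0 -0.2 0 0 0; -0.6 0 0 -0.25 0 0 0; -0.6 0 0 -0.25 0 0 0; -0.6 0 0 -0.25 0 0 0; -0.6 0 0 -0.25 0 0 0")

```text
t: 31.57
eef_pos: [0.4565, -0.288, 0.1761]
tool_rot: [0.0, 0.75, 0.662, 0.0]
contact_force: [0.7, -0.3, 0.8]
gripper_width: 0.802
```

Emit:
apply_moves(moves="-0.6 -0.2 0 -0.15 0 0 0; -0.6 -0.25 0 0 0 0 0; -0.6 -0.25 0 0 0 0 0; -0.6 -0.25 0 0 0 0 0; -0.6 -0.25 0 0 0 0 0; -0.6 -0.1 0 0 0 0 0; -0.6 0 0 0 0 0 0; -0.6 0 0 0 0 0 0")

```text
t: 32.23
eef_pos: [0.4372, -0.4427, 0.1921]
tool_rot: [-0.0, 0.75, 0.661, 0.0]
contact_force: [0.3, 1.4, 0.1]
gripper_width: 0.801
```

```bash
python3 - <<'E'
from fit2 import *
to([.456,-.2883,.0117],82.87)
C=np.array([.4605,-.2889,-.1244]);z=.008
for n,box,f in (('top',(390,190,450,285),6),('side',(290,150,390,210),7.5)):
    P=imaging.read_camera(n);save(P,n+'18');x0,y0,x1,y1=box
    im=cv2.resize(P['image'][y0:y1,x0:x1],None,fx=f,fy=f,interpolation=cv2.INTER_CUBIC)
    def dr(pose,pts,col):
        q=[(proj(P,w(pose,m))-[x0,y0]+.5)*f-.5 for m in pts];cv2.polylines(im,[np.round(q).astype(int)],True,col,1,cv2.LINE_AA)
    dr(C,[(.075,.025,z+.014),(.075,-.025,z+.014),(-.075,-.025,z+.014),(-.075,.025,z+.014)],(255,0,255))
    dr(C,[(-.075,.015,z+.054),(-.063,.015,z+.054),(-.063,-.015,z+.054),(-.075,-.015,z+.054)],(255,0,0))
    cv2.imwrite(f'pics/o18_{n}.png',cv2.cvtColor(im,cv2.COLOR_RGB2BGR))
E
```

```text
t 32.23 pos [ 0.4372 -0.4427  0.1921] xaxis deg 82.81 tilt [ 0.001  0.001 -1.   ] w 0.801 F [0.3 1.4 0.1]
units dx dy dz [ 1.295 -0.006  1.504]
rz units -0.02
```

View pics/o18_top.png

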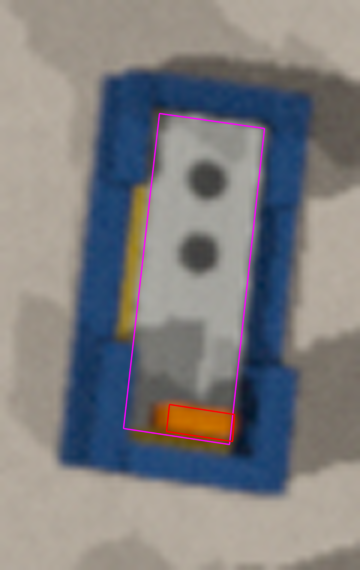

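View pics/o18_side.png

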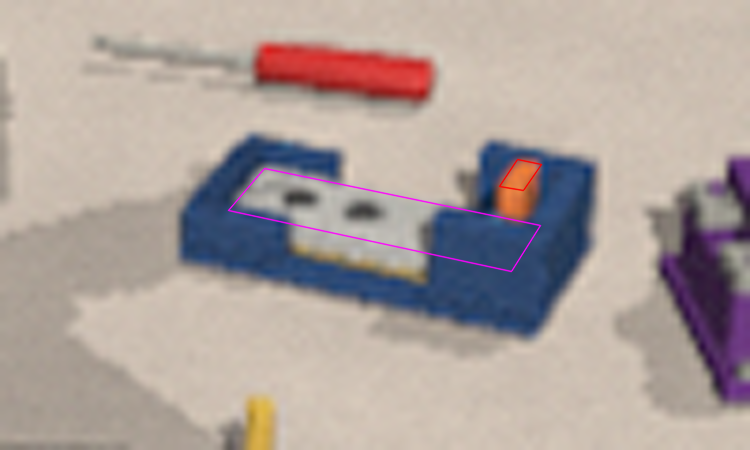

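View pics/top18.png

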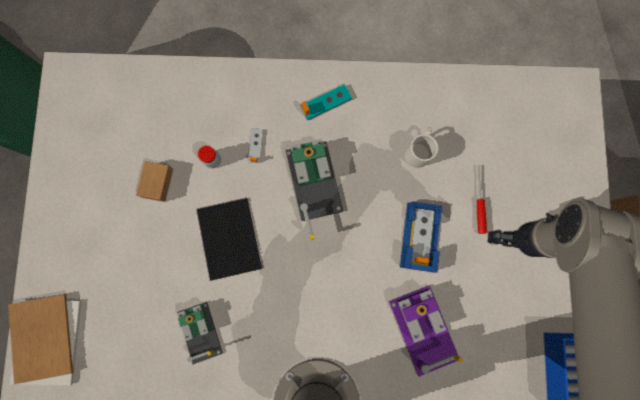

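```bash
python3 -c "
from h import *
o=bot.get_obs();print(o['t'],o['joint_vel'],o['contact_force'])
print(bot.hand_in())"
```

```text
32.3333 [-0.00768358 -0.00096489 -0.00079318  0.00486208  0.00585621  0.00036233
  0.00149483] [-0.21231058 -0.4976923  -0.10726908]
the job is handed in; nothing more can be done
None
```

I finished the job and handed it in at t = 32.3 s of the 69 s allowed. No verdict is reported.

**What I did:**
- **Keeper:** I swung it open by its yellow pin. It measured about 1.55 rad (1.35 needed), and the last picture still shows it open.
- **Drawing out:** I pulled the slide level from the channel by its orange handle. The wrist force at the stops along the pull stayed around 4 N.
- **Pad:** I laid the slide flat on the black pad and let go. It pressed down with about 33 N for a moment before I backed off and released.
- **Case:** I took it again across the plate, about 4.5 mm from the middle towards the handle. I then lowered it into the case and touched the floor at about 1 N.

**Last checks:**
- **Slide in the case:** in both cameras it lies flat in the pocket, with the handle at the high-walled end. It matches the home pose to about 1–2 mm.
- **Robot and bystanders:** the gripper is clear of everything. The jar, mug, carton and screwdriver look unmoved by eye; I did not measure them.

**Where measurements disagreed:**
- **Case:** my first fits differed by up to about 6 mm across its width, because I gave some wall edges the wrong height. I used a fit to the yellow floor's edges instead, and the descent met no contact until the floor.
- **Slide on the pad:** its angle there read 14.1° to 15.4° from the pictures. I used the arm's 14.3°.

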